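# Put the battery away in the latched tool chest

## Robot

A 6-joint arm with a two-finger parallel gripper is mounted at the origin on the work surface. World frame = base frame: x ahead of the robot, y to its left, z up, the work surface at z = 0. Lengths are in m, angles in rad, forces in N, time in s.
With the tool pointing down it reaches from about 0.375 to 0.925 m from the base axis. Payload 5.7 kg.
Tool frame: the origin (TCP) lies midway between the tips of the shut fingers; the grasp point (between the pads) lies 19 mm behind it; z points along the fingers, x is the direction in which the jaws open and shut, and the axes are right-handed (so a half turn about z gives the same grasp; the last joint's range is limited). The gripper opens to 88 mm and grips with 3 to 60 N. Pads are 20 mm wide; open, the fingers measure 115 mm over their backs; the gripper's body (75 mm by 178 mm) begins 61 mm behind the grasp point.
Start: joints at [1.049, 0.359, 1.51, -0, 1.272, -0.115], TCP at [0.237, 0.551, 0.184] pointing down, gripper open.
Joint ranges: [-2.97, 2.97], [-1.01, 2.36], [0.21, 2.38], [-0.96, 4.11], [0.2, 2.71], [-2.98, 2.98]. Speed limits (rad/s): [2.39, 2.39, 3.14, 3.14, 3.14, 3.14].

## Interface

Orientations are given as a unit quaternion [x, y, z, w].
In Python, from bench import move_ptp, servo_line, goto_joints, move_gripper, sleep, inverse_kinematics, capture, PlanningError, close_job, spot_in, silhouettes, current_clock, current_joint_pos, current_qvel, current_joint_torque, current_position, current_orientation, current_force, current_torque, current_finger_gap gives the robot as it stands. Calls block until the motion is done:
- move_ptp(position, orientation): joint-space move of the TCP to a pose.
- servo_line(position, orientation=None, rate=0.15, contact_N=None): straight line of the TCP; orientation=None keeps the orientation; rate is the mean speed in m/s. With contact_N (N) it stops when the force on the tool has changed by that much, and returns True; else False.
- goto_joints(angles): joint-space move.
- move_gripper(opening): finger opening in m; the grip force is fixed at half the most; returns when the fingers have stopped.
- sleep(seconds).
- inverse_kinematics(position, orientation): joint angles nearest the present ones, or None.
- capture(name): name is "scene" or "side" or "wrist"; returns a dict with "image" (480x640x3 uint8, blue, green, red), "range_z" (480x640 float32, m along the optical axis (not along the pixel's ray), 0 where there is no reading), "intrinsics" (3x3 intrinsics, pixels), "k1" (the pictures are not rectified: a ray, as slopes to the right and down, at radius r is drawn at 1 + k1 r^2 times it, then the intrinsics apply), "R" (3x3) and "t" (3): a world point X has camera coordinates R X + t. Camera axes: x right, y down, z forward; pixel columns grow to the right and rows downward; lengths in m; the calibration is good to about 2 mm. A picture is of the moment at which its call begins.
A pose or a line that the arm cannot do raises PlanningError and nothing moves.
- close_job(): hands the job in, once; it reports no verdict.
Trained networks look in the newest picture that a camera, given by its name, has taken for a name from the list of things; names that differ only in an ending like _2 or _b are one class to them, and where a whole thing is asked for, a point or a joint stands for the part that bears it (a point fixed in the world has none). Each returns a list of dicts, best first, with "conf" (0 to 1); they miss things now and then, are a little off and sometimes report something else, mostly with a low value. They report only what shows in the picture. A call takes as long as a camera call. They do not tell look-alikes from the thing itself.
- spot_in(camera, query): "xy" ([column, row] in pixels, amid what is visible of it).
- silhouettes(camera, query): "region" (480x640 bool, what is visible of it) and "xy" ([column, row] in pixels, amid what is visible of it).
Readings, each from a call of its own:
- current_clock(): time.
- current_joint_pos(): joint angles.
- current_qvel(): joint speeds.
- current_joint_torque(): joint torques, N m.
- current_position(): TCP position.
- current_orientation(): TCP orientation.
- current_force(): force on the tool from outside, world axes, zero at the start.
- current_torque(): the same for the moment, N m.
- current_finger_gap(): finger opening in m.
Only numpy, scipy, OpenCV 4.12 (cv2) and the standard library are available. Lean on these libraries where they do the work, as an engineer would, in place of code of your own. Each camera call takes 0.05 s, during which the arm holds its last target.

## Task

Pull the orange paddle recessed in the sloping blue lid so that its latch lets go, raise the lid with it until its struts carry it fully open, lay the loose orange-and-black battery pack flat in the big rear bay of the tray (black side up; set it down, do not drop it), then push the lid down until it is fully shut and latched. Leave the glue bottle, the wood offcut and the jigsaw where they are.

Things in the scene. Friction and masses are not known exactly. Their poses are not given: they have to be found in the camera images.
- chest: tray of the tool chest, bolted to the bench, black: 240 (x) x 280 (y) mm, walls 60 mm high, 4 thick, floor 6 thick. Origin: centre of its underside; +x points to the lid's hinge (back), -x to its front, which faces the robot. A 40 mm high divider at x = -70 mm parts the narrow front slot (latch bar; keep it empty) from the rear bay
- bay (a point): centre of the rear bay's floor, 6 mm above the bench; the bay is 184 mm (chest x) by 272 mm (chest y), axes as the chest's. Nothing in the bay stands in the lid's way if it is no higher than 50 mm
- lid (a joint): angle of the blue lid, rad: 0 shut and latched, 1.15 fully open (stop). Gas struts: let go below about 0.3 it sinks slowly, from 0.5 up it rises by itself to the stop in 1 to 3 s; pushing it down from there takes about 3 N at its front edge, more if quick. It does not latch by its own weight: it rests at about 0.08 until its front edge is pressed with about 5 N, then snaps to 0
- lid_hinge (a point): middle of the lid's hinge line, 60 mm above the bench at the tray's back; the line runs along chest y. Axes are the lid's, turning with it; with the lid shut they are the chest's. In them (mm, x then z) the lid's outline is: front edge (-240, 20) with a 17 mm skirt below, sloping face up at 28 degrees to (-101, 94), level top back to (0, 94); 280 wide
- lid_edge (a point): where to press when shutting: on the outside of the sloping face, mid-width, 12 mm up the slope from the lid's front edge, on a plain strip 30 mm (up the slope) by 280 mm. In lid_hinge axes it is at (-229, 0, 26) mm. Axes are the lid's
- dish (a point): middle of the mouth of the black dish, level with the sloping face; axes are the lid's. The dish is 124 mm wide (chest y), 100 mm long up the slope (50 mm either way of this point) and 36 mm deep. The paddle in it has 39 mm free at each side, 32 mm below its lower edge and 17 mm under it
- paddle (a joint): angle of the orange paddle, rad: 0 at home (3 mm below the lid's face), 0.5 pulled out to its stop. The latch lets go at about 0.3; further pulling raises the lid. Spring-returned: about 2 N at the grip to start, 6 N at the stop. Shutting the lid makes it flick out and back
- paddle_grip (a point): where to pinch the paddle by its two sides (45 mm apart, along chest y), fingers pointing square into the sloping face: mid-thickness, 13 mm from its free lower edge. Shut and home it is at (-169, 0, 45) mm in lid_hinge axes. The paddle is 56 mm long, 16 thick, hinged 43 mm up the slope from here; its lower edge swings out. Axes: the lid's, turned with the paddle
- carry_bar (a point): middle of the black carry handle, a fixed round bar of 16 mm diameter, 150 mm long (chest y), on two legs on the lid: it stands 95 mm above and 25 mm behind the paddle's grip point (lid shut), so that a gripper coming straight down hits it; one square to the sloping face (tilted 28 degrees) passes in front of it. At (-144, 0, 140) mm in lid_hinge axes
- battery_mid (a point): centre of the loose battery pack, half-way up: 110 mm long (x) x 54 mm wide (y) x 46 mm high (z), orange with a black top, 0.35 to 0.7 kg; it lies flat, black side up, on the bench to the right of the chest, x along its length
- glue: bystander: yellow bottle, 60 mm diameter, 170 mm high, origin at the centre of its underside
- offcut: bystander: wood offcut, 70 (x) x 140 (y) x 22 mm, lying flat, origin at the centre of its underside
- jigsaw: bystander: cordless jigsaw, about 75 (x) x 170 (y) x 130 mm high, standing on its base, origin at the centre of its underside
Mind the look-alikes: they are no part of the job. There is more than one size of the part that bears battery_mid; the job needs the largest.

How it is judged:
On the way, in this order (a step that is already met when the one before it is completed fails the run):
1. the lid comes up while the paddle is pulled (value of joint each of paddle, lid above 0.15 rad), for 0.1 s.
2. the lid stands fully open (value of joint lid above 1.05 rad), for 0.2 s.
3. the battery lies flat in the rear bay, let go, with the lid open (x of battery_mid in the frame of bay between -0.08 and 0.08 m and y of battery_mid in the frame of bay between -0.12 and 0.12 m and z of battery_mid in the frame of bay below 0.03 m and angle between battery_mid's own z axis and vertical below 0.1 rad and contact force between the fingers and battery below 0.1 N and value of joint lid above 0.6 rad), for 0.2 s.
At the end, for the whole second after the job is handed in: the battery lies flat (within 0.1 rad) on the floor of the rear bay, at rest; the lid is shut and latched (joint below 0.03 rad) and the paddle is back home (below 0.06 rad) (x of battery_mid in the frame of bay between -0.08 and 0.08 m and y of battery_mid in the frame of bay between -0.12 and 0.12 m and z of battery_mid in the frame of bay below 0.03 m and angle between battery_mid's own z axis and vertical below 0.1 rad and value of joint lid below 0.03 rad and value of joint paddle below 0.06 rad and linear speed of battery below 0.02 m/s); the robot touches nothing.
It fails at once if the glue bottle, the offcut or the jigsaw is moved more than 30 mm or the bottle is tipped (distance of any of glue, offcut, jigsaw from where it was at the start of the episode above 0.03 m or angle between glue's own z axis and vertical above 0.4 rad).
It fails at once if the battery is dropped into the chest (falls faster than 0.6 m/s inside it) (horizontal distance between battery_mid and bay below 0.15 m and z of battery_mid in the frame of bay below 0.08 m and linear speed of battery above 0.6 m/s).
It also fails if it takes over 67 s, if anything falls off the work surface, if the arm or the gripper's body presses on something with over 40 N, if the wrist force passes 120 N, or if a joint passes its speed limit or range.

## Working session

There is one attempt and no reset: what is moved stays moved. The work goes in short steps, each a Python script; the robot and the scene stay as the last script left them, time stands still between calls to the robot, and variables do not carry over. Pictures are saved under pics/ and viewed, and the job is handed in when it is done.

```bash
ls; mkdir -p pics; python3 - <<'E'
from bench import *
import cv2,numpy as np
for n in("scene","side","wrist"):
    c=capture(n); cv2.imwrite(f"pics/a_{n}.png",c["image"]); print(n,c["intrinsics"].tolist(),c["k1"],np.round(c["R"],3).tolist(),np.round(c["t"],3))
    if n!="wrist":
        for q in("lid","paddle","battery_mid","carry_bar","chest","glue","offcut","jigsaw"):
            print(q,[(np.round(d["xy"]).tolist(),round(d["conf"],2)) for d in spot_in(n,q)])
print(current_clock())
E
```

```text
pics
scene [[513.0870778854759, 0.0, 318.96561804473833], [0.0, 513.0870778854759, 238.82799969128604], [0.0, 0.0, 1.0]] -0.11180645101884532 [[0.229, 0.973, 0.019], [0.759, -0.166, -0.629], [-0.609, 0.158, -0.777]] [-0.146 -0.337  1.808]
lid [([367.0, 256.0], 0.95), ([200.0, 318.0], 0.27)]
paddle [([358.0, 235.0], 0.54)]
battery_mid [([162.0, 275.0], 0.9), ([211.0, 272.0], 0.83), ([252.0, 280.0], 0.6), ([369.0, 255.0], 0.29)]
carry_bar [([370.0, 259.0], 0.61)]
chest [([371.0, 264.0], 0.84)]
glue [([474.0, 247.0], 0.8)]
offcut [([446.0, 210.0], 0.6), ([370.0, 257.0], 0.35)]
jigsaw [([197.0, 317.0], 0.79)]
side [[462.42331929700754, 0.0, 314.0585401288015], [0.0, 462.42331929700754, 240.76068243738348], [0.0, 0.0, 1.0]] 0.010810498779480144 [[0.907, -0.42, -0.016], [-0.303, -0.627, -0.717], [0.292, 0.656, -0.696]] [-0.483  0.275  1.067]
lid [([318.0, 221.0], 0.79)]
paddle [([302.0, 217.0], 0.54)]
battery_mid [([365.0, 364.0], 0.96), ([358.0, 324.0], 0.84), ([384.0, 426.0], 0.62)]
carry_bar [([320.0, 216.0], 0.63), ([319.0, 224.0], 0.47)]
chest [([319.0, 225.0], 0.87), ([321.0, 218.0], 0.66)]
glue [([280.0, 160.0], 0.63)]
offcut [([223.0, 194.0], 0.68)]
jigsaw [([436.0, 361.0], 0.9)]
wrist [[401.6728533232198, 0.0, 324.684712767271], [0.0, 401.6728533232198, 237.106754910889], [0.0, 0.0, 1.0]] -0.05235277975523342 [[0.396, 0.918, 0.001], [0.884, -0.382, 0.27], [0.249, -0.106, -0.963]] [-0.6   -0.032  0.39 ]
0.95
```

View pics/a_scene.png

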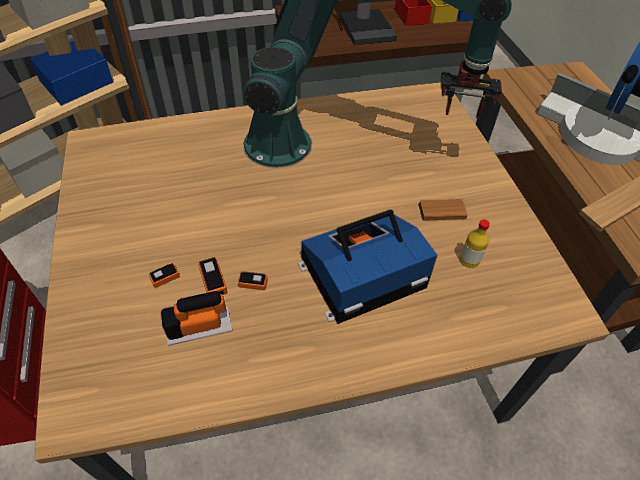

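View pics/a_side.png

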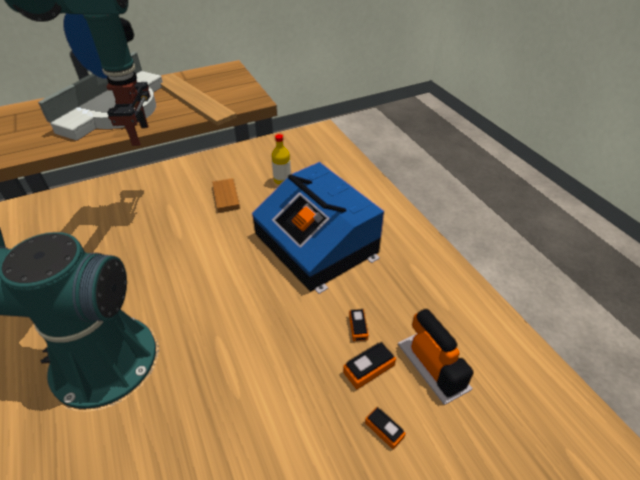

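The scene camera shows three battery-like packs: (162,275) small, (211,272) largest and (252,280) small. In the side camera they are at (384,426), (368,364) and (358,324). By the description I want the largest, the middle one. Next I'll measure it in 3D along with the chest.

```bash
cat > h.py <<'E'
from bench import *
import cv2,numpy as np
from scipy.optimize import least_squares
from scipy.spatial.transform import Rotation as Rn
def deproj(c,mask):
    v,u=np.nonzero(mask&(c["range_z"]>0)); z=c["range_z"][v,u].astype(float)
    K=np.array(c["intrinsics"]);k=c["k1"]
    x=(u-K[0,2])/K[0,0];y=(v-K[1,2])/K[1,1]
    rd=np.hypot(x,y);r=rd.copy()
    for _ in range(20): r=rd/(1+k*r*r)
    s=np.where(rd>0,r/np.maximum(rd,1e-12),1)
    P=np.stack([x*s*z,y*s*z,z],1)
    return (P-np.array(c["t"]))@np.array(c["R"]), np.stack([u,v],1)
def proj(c,X):
    X=np.atleast_2d(X);K=np.array(c["intrinsics"])
    p=X@np.array(c["R"]).T+np.array(c["t"]);s=p[:,:2]/p[:,2:]
    s=s*(1+c["k1"]*(s**2).sum(1,keepdims=True))
    return s*[K[0,0],K[1,1]]+[K[0,2],K[1,2]]
E
cat > m.py <<'E'
from h import *
allp=[];
for n in("scene","side"):
    c=capture(n)
    L=silhouettes(n,"lid"); best=L[0]; print(n,"lid",best["conf"],best["xy"],best["region"].sum())
    P,_=deproj(c,best["region"]); allp.append(P)
    print(" z pct",np.round(np.percentile(P[:,2],[1,50,90,99]),3))
    for d in silhouettes(n,"battery_mid"):
        if d["conf"]<.4: continue
        P,_=deproj(c,d["region"]); top=P[np.abs(P[:,2]-np.percentile(P[:,2],90))<.006]
        if len(top)<20: continue
        (cx,cy),(w,h),a=cv2.minAreaRect((top[:,:2]*1000).astype(np.float32))
        print(" bat",np.round(d["xy"]),round(d["conf"],2),"c",round(cx,1),round(cy,1),"size",round(w,1),round(h,1),"ang",round(a,1),"z",np.round(np.percentile(P[:,2],[5,50,95]),3),len(top))
    for q in("glue","offcut","jigsaw"):
        for d in silhouettes(n,q)[:1]:
            P,_=deproj(c,d["region"]); print(" ",q,np.round(np.percentile(P,[2,98],axis=0),3).tolist())
# lid planes in hinge frame: n.p<=d (lid shut), chest frame origin
s,co=np.sin(np.radians(28)),np.cos(np.radians(28))
def res(p,P):
    x,y,a=p
    q=P[:,:2]-[x,y]; X=q@[np.cos(a),np.sin(a)]; Y=q@[-np.sin(a),np.cos(a)]; Z=P[:,2]-.06
    X=X-.120
    D=np.stack([Z-.094, (X+.240)*-s+(Z-.020)*co, np.abs(Y)-.14, X, -.24-X])
    return D.max(0)
for nm,P in(("scene",allp[0]),("side",allp[1]),("both",np.vstack(allp))):
    m=P[:,:2].mean(0)
    b=min((least_squares(res,[*m,a],args=(P,),loss="soft_l1",f_scale=.003) for a in(-.6,-.3,0,.3,.6)),key=lambda r:r.cost)
    print(nm,np.round(b.x,4),b.cost,np.median(np.abs(res(b.x,P))))
E
python3 m.py
```

```text
scene lid 0.86 [369.8, 254.6] 8628
 z pct [0.049 0.15  0.158 0.209]
 bat [211. 275.] 0.97 c 539.9 -282.1 size 103.1 46.4 ang 8.4 z [0.025 0.044 0.049] 458
 bat [164. 276.] 0.7 c 499.7 -414.9 size 35.7 72.3 ang 22.2 z [0.001 0.027 0.035] 235
 bat [252. 280.] 0.58 c 571.1 -172.1 size 73.1 36.0 ang 68.3 z [0.006 0.029 0.036] 240
  glue [[0.609, 0.427, 0.006], [0.657, 0.477, 0.171]]
  offcut [[0.389, 0.379, 0.001], [0.474, 0.514, 0.028]]
  jigsaw [[0.655, -0.413, 0.002], [0.711, -0.257, 0.13]]
side lid 0.98 [318.3, 218.7] 8912
 z pct [0.065 0.125 0.158 0.21 ]
 bat [387. 428.] 0.73 c 497.3 -415.2 size 33.6 71.9 ang 18.2 z [0.011 0.03  0.034] 579
 bat [368. 364.] 0.71 c 537.7 -281.4 size 101.2 47.5 ang 8.1 z [0.012 0.044 0.049] 866
 bat [358. 327.] 0.67 c 569.1 -173.3 size 69.3 32.9 ang 69.1 z [0.01  0.031 0.036] 335
  glue [[0.598, 0.426, 0.015], [0.651, 0.464, 0.173]]
  offcut [[0.468, -0.019, 0.008], [0.732, 0.266, 0.206]]
  jigsaw [[0.636, -0.419, 0.003], [0.698, -0.26, 0.131]]
scene [0.5994 0.1365 0.1985] 0.1374576626299784 0.0013848838838223798
side [0.5997 0.1387 0.1934] 0.18365764020543435 0.0021312608854359566
both [0.5993 0.1379 0.1962] 0.3219701084137532 0.0017855790799456428
```

```bash
python3 - <<'E'
import cv2
a=cv2.imread("pics/a_scene.png")[245:345,140:280]; b=cv2.imread("pics/a_side.png")[300:450,330:480]
cv2.imwrite("pics/crop1.png",cv2.resize(a,None,fx=5,fy=5,interpolation=3))
E
```

```text
(no output)
```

View pics/crop1.png

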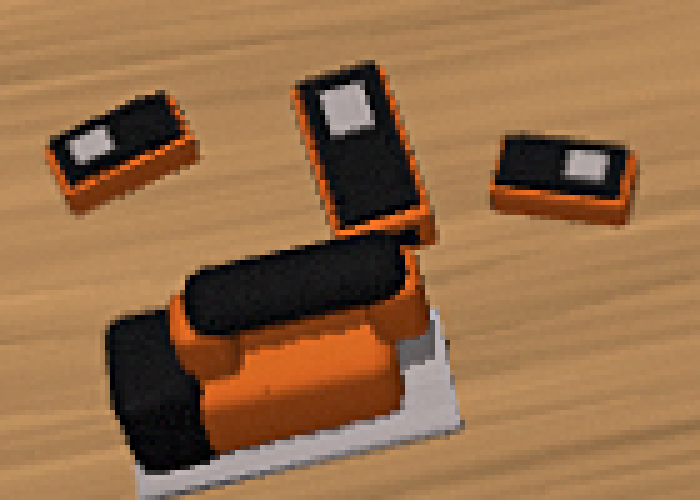

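```bash
cat >> h.py <<'E'
CH=np.array([.5993,.1379,0.]);YAW=.196
Rc=Rn.from_euler("z",YAW).as_matrix()
HINGE=np.array([.120,0,.060])
def lidpt(p,th): # lid_hinge mm -> world
    return CH+Rc@(HINGE+Rn.from_euler("y",th).apply(np.array(p)/1000.))
a28=np.radians(28);U=np.array([np.cos(a28),0,np.sin(a28)]);N=np.array([-np.sin(a28),0,np.cos(a28)])
def quat(lean,yaw=YAW,sg=1):
    z=np.array([np.sin(lean),0,-np.cos(lean)]);x=np.array([0,sg,0.]);y=np.cross(z,x)
    return (Rn.from_euler("z",yaw)*Rn.from_matrix(np.stack([x,y,z],1))).as_quat()
def zax(q): return Rn.from_quat(q).as_matrix()[:,2]
def grip_pose(th,phi,lag=0,back=.003,sg=1):
    """TCP pose to hold paddle at lid th, paddle phi; lag: tool lean minus nominal"""
    g=np.array([-169,0,45.])/1000; h=g+.043*U
    p=h+Rn.from_euler("y",phi).apply(g-h)
    q=quat(a28-th+lag,sg=sg)
    return lidpt(p*1000,th)+(.019-back)*zax(q),q
E
python3 - <<'E'
from h import *
for n in("scene","side"):
    c=capture(n);im=c["image"].copy()
    for p in[(-240,y,20) for y in(-140,140)]+[(-101,y,94) for y in(-140,140)]+[(0,y,94) for y in(-140,140)]+[(-169,0,45),(-144,-75,140),(-144,75,140),(-229,0,26)]:
        x=proj(c,lidpt(p,0))[0]; cv2.circle(im,tuple(int(round(v)) for v in x),1,(0,255,255),-1)
    u,v=proj(c,lidpt((-120,0,60),0))[0].astype(int)
    cv2.imwrite(f"pics/ov_{n}.png",cv2.resize(im[v-80:v+80,u-100:u+100],None,fx=4,fy=4))
for sg in(1,-1):
    print(sg)
    for th,ph,lag in[(0,0,0),(0,.45,0),(.3,.4,0),(.6,.4,0),(.8,.4,0),(1.0,.3,0),(1.12,.2,0),(1.0,.3,.3),(1.12,.2,.3)]:
        p,q=grip_pose(th,ph,lag,sg=sg); r=inverse_kinematics(p,q); print(th,ph,lag,np.round(p,3),None if r is None else np.round(r,2))
    p,q=grip_pose(0,0,sg=sg); r=inverse_kinematics(p-.15*zax(q),q);print("pre",None if r is None else np.round(r,2))
    for y in(8.3,11.2):
        q=quat(.35,np.radians(y),sg); 
        for p in((.539,-.282,.02),(.539,-.282,.25),CH+Rc@[-.006,0,.03],CH+Rc@[-.006,0,.2]):
            r=inverse_kinematics(np.array(p),q);print("bat",None if r is None else np.round(r,2))
    for th in(1.2,.6,0):
        r=inverse_kinematics(lidpt((-229,0,26),th),quat(0,sg=sg));print("edge",None if r is None else np.round(r,2))
E
```

```text
1
0 0 0 [0.559 0.13  0.091] [ 0.06  0.26  2.13  0.24  0.27 -1.92]
0 0.45 0 [0.554 0.129 0.109] [ 0.06  0.22  2.12  0.2   0.32 -1.89]
0.3 0.4 0 [0.575 0.133 0.154] [ 0.1   0.27  1.75  0.02  0.94 -1.68]
0.6 0.4 0 [0.609 0.14  0.193] [ 0.12  0.46  1.34 -0.01  1.46 -1.64]
0.8 0.4 0 [0.637 0.145 0.212] [ 0.13  0.62  1.04 -0.02  1.79 -1.64]
1.0 0.3 0 [0.665 0.151 0.223] [ 0.14  0.82  0.71 -0.03  2.12 -1.64]
1.12 0.2 0 [0.681 0.154 0.225] [ 0.14  0.95  0.49 -0.04  2.33 -1.64]
1.0 0.3 0.3 [0.669 0.152 0.221] [ 0.13  0.6   1.03 -0.01  1.72 -1.64]
1.12 0.2 0.3 [0.685 0.155 0.223] [ 0.14  0.72  0.84 -0.02  1.91 -1.63]
pre [ 0.03 -0.08  2.08  0.13  0.66 -1.82]
bat [-0.79  0.48  1.92  0.51  0.6  -2.91]
bat [-0.79  0.18  1.67  0.31  1.11 -2.62]
bat [ 0.1   0.43  1.98  0.04  0.38 -1.65]
bat [ 0.1   0.18  1.8   0.02  0.82 -1.62]
bat [-0.8   0.48  1.9   0.52  0.62 -2.97]
bat [-0.8   0.18  1.66  0.32  1.13 -2.68]
bat [ 0.09  0.43  1.98  0.1   0.38 -1.76]
bat [ 0.09  0.17  1.8   0.05  0.82 -1.71]
edge [ 0.12  0.41  1.19 -0.    1.54 -1.65]
edge [ 0.11  0.28  1.56 -0.    1.3  -1.66]
edge [ 0.1   0.34  1.
[... 402 characters left out ...]
  1.5 ]
1.12 0.2 0 [0.681 0.154 0.225] [ 0.14  0.95  0.49 -0.04  2.33  1.5 ]
1.0 0.3 0.3 [0.669 0.152 0.221] [ 0.13  0.6   1.03 -0.01  1.72  1.51]
1.12 0.2 0.3 [0.685 0.155 0.223] [ 0.14  0.72  0.84 -0.02  1.91  1.51]
pre [ 0.03 -0.08  2.08  0.13  0.66  1.32]
bat [-0.79  0.48  1.92  0.51  0.6   0.23]
bat [-0.79  0.18  1.67  0.31  1.11  0.52]
bat [0.1  0.43 1.98 0.04 0.38 1.5 ]
bat [0.1  0.18 1.8  0.02 0.82 1.52]
bat [-0.8   0.48  1.9   0.52  0.62  0.17]
bat [-0.8   0.18  1.66  0.32  1.13  0.46]
bat [0.09 0.43 1.98 0.1  0.38 1.38]
bat [0.09 0.17 1.8  0.05 0.82 1.43]
edge [ 0.12  0.41  1.19 -0.    1.54  1.5 ]
edge [ 0.11  0.28  1.56 -0.    1.3   1.48]
edge [ 0.1   0.34  1.82 -0.    0.97  1.47]
```

View pics/ov_scene.png

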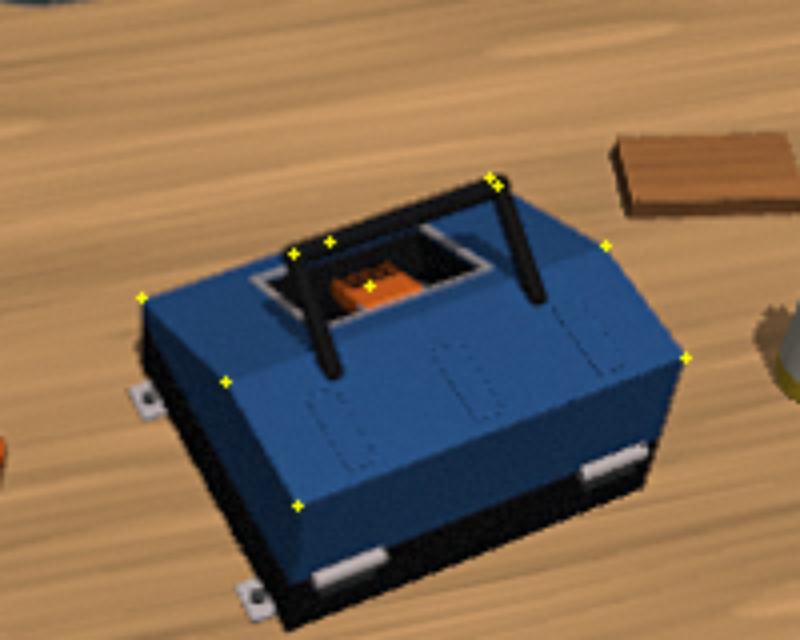

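View pics/ov_side.png

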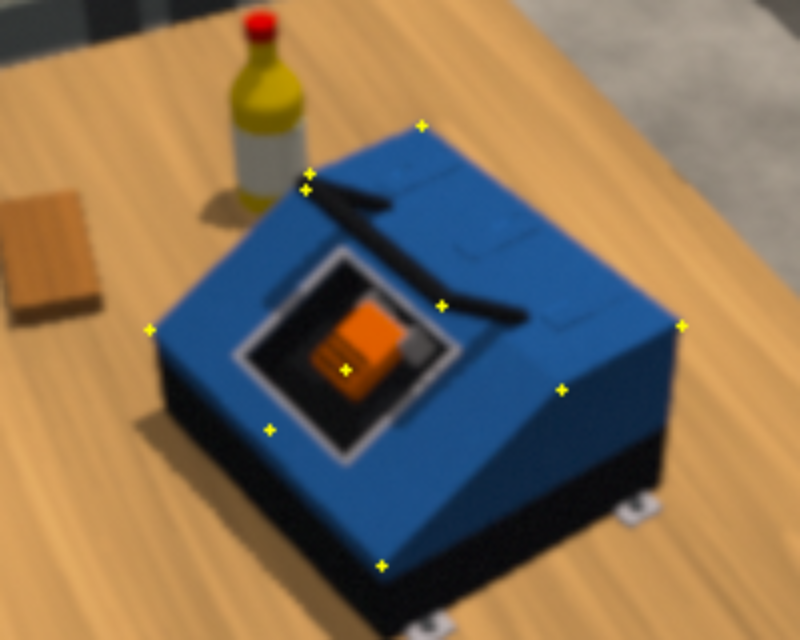

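Overlay check: the modelled lid corners, handle ends and paddle grip (scene crop (370,286), side crop (346,370)) sit on their features to within 2–3 mm. Next is the pre-grasp, square to the slope.

```bash
python3 - <<'E'
from h import *
p,q=grip_pose(0,0,sg=-1)
move_ptp([.36,.33,.33],quat(0.2,sg=-1)); 
move_ptp(p-.13*zax(q),q); move_gripper(.070)
print(current_clock(),current_position(),p-.13*zax(q),current_finger_gap(),current_force())
c=capture("wrist");im=c["image"].copy()
for pt,col in(((-169,0,45),(0,255,255)),((-169-13*.883+7.5*-.469*0,22.5,45-13*.469),(0,255,0)),((-169-13*.883,-22.5,45-13*.469),(0,255,0))):
    cv2.circle(im,tuple(int(round(v)) for v in proj(c,lidpt(pt,0))[0]),3,col,-1)
cv2.imwrite("pics/w1.png",im)
c=capture("scene");cv2.imwrite("pics/s1.png",c["image"][120:360,200:520])
E
```

```text
5.125 [0.49876026 0.11821244 0.20574297] [0.49874315 0.11793453 0.20565603] 0.06989846273077101 [-0.76032973 -0.269309   -0.05310225]
```

View pics/w1.png

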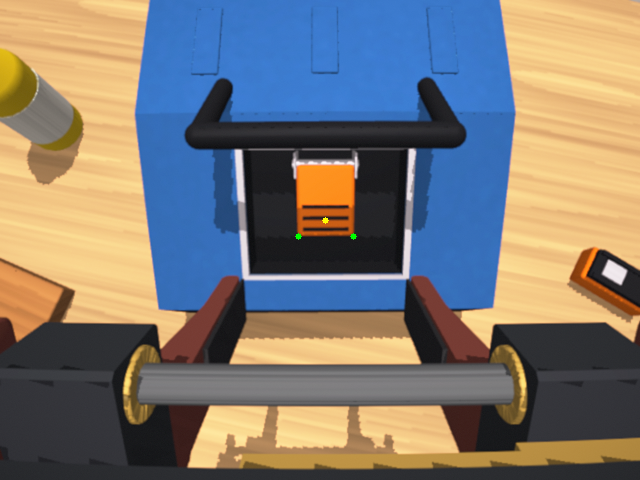

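View pics/s1.png

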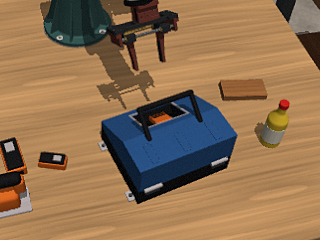

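The wrist view shows the paddle at (326,200) with its lower corners at (299,236) and (353,236), which match the model. The fingers straddle it. Going in to pinch.

```bash
python3 - <<'E'
from h import *
p,q=grip_pose(0,0,sg=-1)
print(servo_line(p-.03*zax(q),q,rate=.12,contact_N=12))
print(servo_line(p,q,rate=.06,contact_N=10))
move_gripper(.03)
print(current_clock(),current_position()-p,current_finger_gap(),current_force())
for n in("wrist","side"):
    c=capture(n);cv2.imwrite(f"pics/g_{n}.png",c["image"])
E
```

```text
False
False
7.6417 [-4.14583404e-05  3.42427090e-06 -1.75449460e-05] 0.02968033893461461 [-0.19827173  1.58776075  0.00866709]
```

View pics/g_wrist.png

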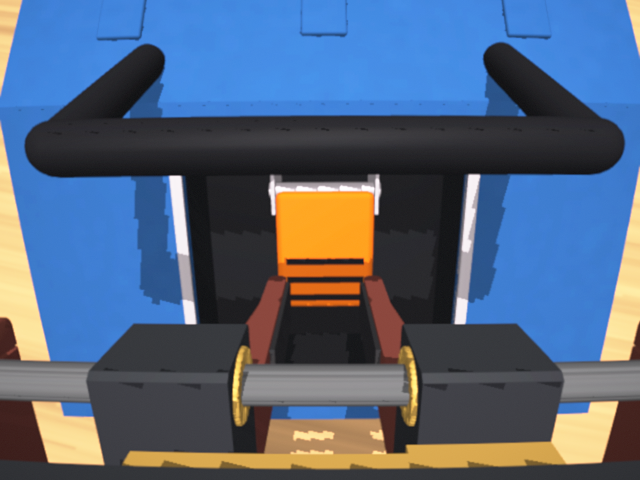

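```bash
python3 - <<'E'
from h import *
c=capture("wrist")
def lf(P): return ((P-CH)@Rc-HINGE)*1000
def show(u,v):
    m=np.zeros((480,640),bool);m[v-2:v+3,u-2:u+3]=True
    P,_=deproj(c,m); l=np.median(lf(P),0); d=l-[-169,0,45]; print((u,v),np.round(l,1),"rel grip: u,n",np.round([d@U,d@N],1))
for uv in[(325,205),(325,250),(325,262),(325,272),(325,288),(325,300),(325,320),(240,250),(270,300),(272,285),(380,290),(255,340),(178,250)]: show(*uv)
print("tcp lid", np.round(lf(current_position()),1), proj(c,current_position()), proj(c,lidpt((-169,0,45),0)))
E
```

```text
(325, 205) [-1.379e+02 -1.000e-01  7.030e+01] rel grip: u,n [39.4  7.7]
(325, 250) [-1.565e+02 -1.000e-01  6.030e+01] rel grip: u,n [18.2  7.6]
(325, 262) [-1.618e+02 -1.000e-01  5.850e+01] rel grip: u,n [12.7  8.6]
(325, 272) [-1.66e+02 -1.00e-01  5.53e+01] rel grip: u,n [7.5 7.7]
(325, 288) [-1.731e+02 -1.000e-01  5.130e+01] rel grip: u,n [-0.7  7.5]
(325, 300) [-178.7   -0.    49.1] rel grip: u,n [-6.6  8.1]
(325, 320) [-187.5   -0.     6.1] rel grip: u,n [-34.6 -25.7]
(240, 250) [-150.2   46.6   26.3] rel grip: u,n [  7.8 -25.3]
(270, 300) [-181.3   20.2   93. ] rel grip: u,n [11.7 48.2]
(272, 285) [-174.5   21.4   79. ] rel grip: u,n [11.1 32.6]
(380, 290) [-176.9  -21.7   84.2] rel grip: u,n [11.4 38.3]
(255, 340) [-194.8   21.   118.1] rel grip: u,n [11.5 76.6]
(178, 250) [-157.3   66.4   64.4] rel grip: u,n [19.5 11.7]
tcp lid [-161.5    0.    30.9] [[324.87156902 269.46545891]] [[324.88696208 280.7424828 ]]
```

```bash
python3 -c "
import cv2;a=cv2.imread('pics/g_wrist.png')[160:400,200:460];cv2.imwrite('pics/gc.png',cv2.resize(a,None,fx=2.5,fy=2.5,interpolation=3))
b=cv2.imread('pics/g_side.png')[130:300,220:400];cv2.imwrite('pics/gs.png',cv2.resize(b,None,fx=3.4,fy=3.4,interpolation=3))"
```

```text
(no output)
```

View pics/gc.png

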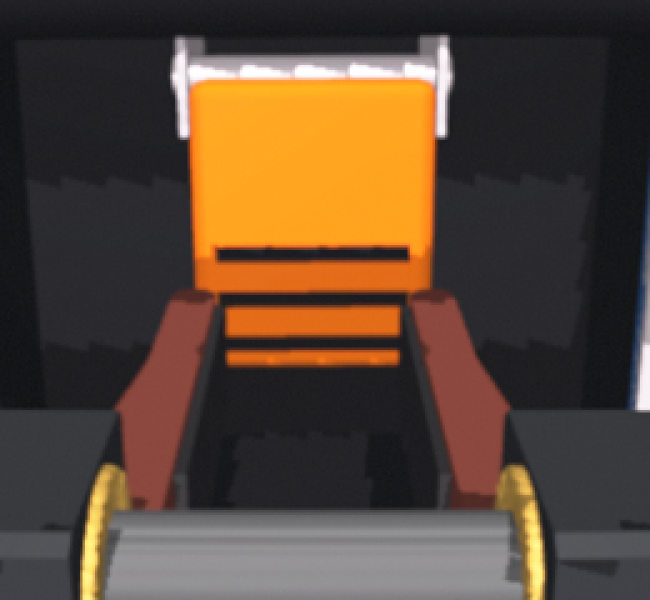

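View pics/gs.png

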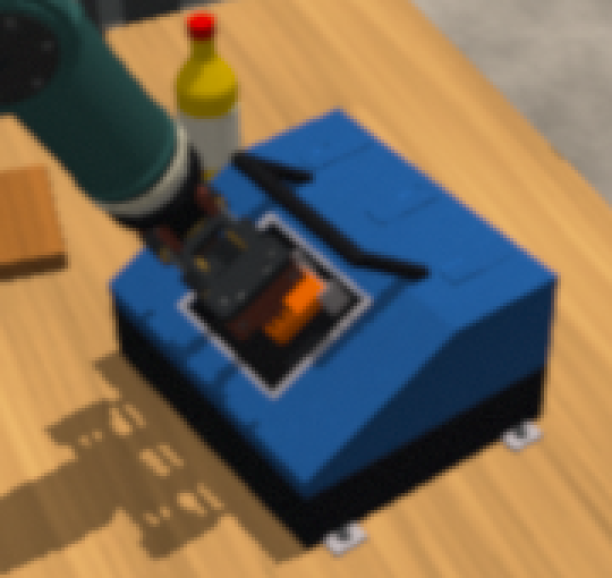

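```bash
python3 - <<'E'
from h import *
c=capture("wrist")
R=Rn.from_quat(current_orientation()).as_matrix();t=current_position()
P,uv=deproj(c,np.ones((480,640),bool))
T=(P-t)@R*1000
m=(np.abs(uv[:,0]-325)<75)&(uv[:,1]<330)
img=np.zeros((480,640,3));img[uv[:,1],uv[:,0]]=T
for v in range(262,330,4):
    print(v,[tuple(np.round(img[v,u]).astype(int)) for u in(272,278,284,287,291)])
print(current_finger_gap(),current_joint_torque())
E
```

```text
262 [(np.int64(-29), np.int64(-1), np.int64(9)), (np.int64(-22), np.int64(-12), np.int64(-23)), (np.int64(-19), np.int64(-12), np.int64(-24)), (np.int64(-18), np.int64(-13), np.int64(-24)), (np.int64(-16), np.int64(-13), np.int64(-25))]
266 [(np.int64(-29), np.int64(2), np.int64(10)), (np.int64(-22), np.int64(-10), np.int64(-22)), (np.int64(-19), np.int64(-10), np.int64(-24)), (np.int64(-18), np.int64(-11), np.int64(-25)), (np.int64(-16), np.int64(-10), np.int64(-23))]
270 [(np.int64(-29), np.int64(4), np.int64(9)), (np.int64(-22), np.int64(-8), np.int64(-21)), (np.int64(-19), np.int64(-9), np.int64(-24)), (np.int64(-18), np.int64(-8), np.int64(-23)), (np.int64(-16), np.int64(-8), np.int64(-23))]
274 [(np.int64(-30), np.int64(6), np.int64(10)), (np.int64(-22), np.int64(-5), np.int64(-21)), (np.int64(-19), np.int64(-6), np.int64(-24)), (np.int64(-18), np.int64(-7), np.int64(-25)), (np.int64(-16), np.int64(-7), np.int64(-24))]
278 [(np.int64(-22), np.int64(-11), np.int64(-41)), (np.int64(-20), np.int64(-11), np.int64(-40)), (np.int64(-17), np.int64(-11), np.int64(-41)), (np.int64(-18),
[... 2331 characters left out ...]
(-5), np.int64(-65)), (np.int64(-15), np.int64(0), np.int64(-55)), (np.int64(-20), np.int64(33), np.int64(10))]
322 [(np.int64(-18), np.int64(-11), np.int64(-79)), (np.int64(-16), np.int64(-10), np.int64(-77)), (np.int64(-15), np.int64(-3), np.int64(-65)), (np.int64(-15), np.int64(2), np.int64(-55)), (np.int64(-20), np.int64(35), np.int64(8))]
326 [(np.int64(-17), np.int64(-12), np.int64(-84)), (np.int64(-15), np.int64(-10), np.int64(-81)), (np.int64(-15), np.int64(-2), np.int64(-66)), (np.int64(-15), np.int64(4), np.int64(-56)), (np.int64(-20), np.int64(39), np.int64(10))]
0.029864709284726877 [ 2.59141925e-04 -3.60380852e+01 -1.78846854e+01  2.74610007e-01
 -2.72825874e+00  6.97686875e-03]
```

```bash
python3 - <<'E'
from h import *
R=Rn.from_quat(current_orientation()).as_matrix();t=current_position()
for n in("wrist","side","scene"):
    c=capture(n);P,uv=deproj(c,np.ones((480,640),bool));T=(P-t)@R*1000
    img=np.full((480,640,3),np.nan);img[uv[:,1],uv[:,0]]=T
    if n=="wrist":
        for p in[(170,335),(170,350),(170,420),(325,380),(325,455),(220,330)]:print(p,img[p[1],p[0]])
    else:
        m=(np.abs(T[:,0])<60)&(np.abs(T[:,1])<25)&(T[:,2]>-100)&(T[:,2]<30)
        im=c["image"][uv[:,1],uv[:,0]].astype(int)
        red=m&(im[:,2]>im[:,1]*1.5)&(im[:,2]<140)&(im[:,1]<70)&(im[:,2]>25)
        h=np.histogram(T[red,2],bins=range(-100,40,10));print(n,h[0],red.sum())
        tc=proj(c,t)[0];print("tcp px",tc)
        u,v=tc.astype(int); cr=cv2.resize(c["image"][v-40:v+40,u-50:u+50],None,fx=7,fy=7,interpolation=3)
        cv2.circle(cr,(int((tc[0]-u+50)*7),int((tc[1]-v+40)*7)),4,(0,255,0),-1)
        g=proj(c,t-.04*R[:,2])[0];cv2.circle(cr,(int((g[0]-u+50)*7),int((g[1]-v+40)*7)),4,(255,0,255),-1)
        cv2.imwrite(f"pics/t_{n}.png",cr)
E
```

```text
(170, 335) [ -31.02754886  -33.53131436 -128.98964146]
(170, 350) [ -28.83320596  -33.70957922 -134.8644483 ]
(170, 420) [ -26.92816335  -24.78134673 -142.97175   ]
(325, 380) [ 3.50277423e-02 -2.77575342e+01 -1.35363191e+02]
(325, 455) [ 2.38885768e-02 -1.91551157e+01 -1.44706743e+02]
(220, 330) [ -21.58450405  -33.29573491 -126.36750211]
side [ 0  0  0  0  1 15  1 39 22  1 29  3  0] 111
tcp px [302.1948356  225.90227307]
scene [32 31 24  3  4 22  1 66 10  0  1  0  0] 194
tcp px [358.64455024 242.01950002]
```

View pics/t_side.png

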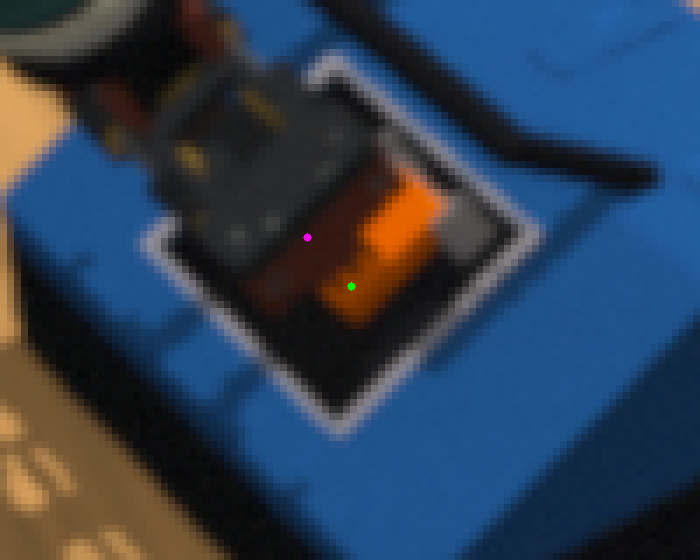

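The side and wrist depths agree: the real fingertips end about 40 mm short of the reported TCP, so my fingers closed above the paddle. I'll re-measure with the gripper open and check reach for the correction.

```bash
python3 - <<'E'
from h import *
move_gripper(.070)
c=capture("wrist")
R=Rn.from_quat(current_orientation()).as_matrix();t=current_position()
P,uv=deproj(c,np.ones((480,640),bool));T=(P-t)@R*1000
m=(np.abs(np.abs(T[:,0])-38)<9)&(np.abs(T[:,1]+11)<4)&(T[:,2]>-80)
# fingers seen
for s in(-1,1):
    k=m&(T[:,0]*s>0); print(s,k.sum(),np.round(np.percentile(T[k,2],[50,90,95,98,99.5]),1),np.round(np.percentile(T[k,0],[2,98]),1))
img=np.full((480,640,3),np.nan);img[uv[:,1],uv[:,0]]=T
for v in range(262,300,3): print(v,[np.round(img[v,u]).tolist() for u in(236,240,244)])
cv2.imwrite("pics/w3.png",c["image"])
p,q=grip_pose(0,0,sg=-1)
for d in(.03,.034,.037,.04): print(d,inverse_kinematics(p+d*zax(q),q))
for l in(-.05,-.1,-.2,-.3):
    p2,q2=grip_pose(0,0,l,sg=-1);print(l,inverse_kinematics(p2+.04*zax(q2),q2))
print(current_clock())
E
```

```text
-1 1874 [-57.4   9.3   9.7  10.1  10.6] [-45.7 -30.5]
1 1877 [-56.6   9.5   9.9  10.3  10.6] [30.6 45.7]
262 [[-49.0, -1.0, 9.0], [-47.0, -1.0, 9.0], [-45.0, -1.0, 9.0]]
265 [[-49.0, 1.0, 9.0], [-47.0, 1.0, 9.0], [-45.0, 1.0, 9.0]]
268 [[-50.0, 3.0, 10.0], [-47.0, 2.0, 9.0], [-45.0, 2.0, 9.0]]
271 [[-50.0, 4.0, 10.0], [-47.0, 4.0, 9.0], [-45.0, 4.0, 9.0]]
274 [[-50.0, 6.0, 9.0], [-47.0, 6.0, 9.0], [-45.0, 6.0, 8.0]]
277 [[-38.0, -11.0, -40.0], [-47.0, 8.0, 9.0], [-45.0, 8.0, 10.0]]
280 [[-37.0, -11.0, -44.0], [-36.0, -10.0, -41.0], [-45.0, 10.0, 10.0]]
283 [[-37.0, -11.0, -46.0], [-35.0, -10.0, -44.0], [-45.0, 11.0, 8.0]]
286 [[-37.0, -10.0, -48.0], [-35.0, -10.0, -46.0], [-45.0, 13.0, 9.0]]
289 [[-36.0, -10.0, -50.0], [-35.0, -8.0, -46.0], [-35.0, -5.0, -38.0]]
292 [[-35.0, -10.0, -53.0], [-35.0, -8.0, -47.0], [-35.0, -3.0, -38.0]]
295 [[-35.0, -9.0, -55.0], [-35.0, -6.0, -46.0], [-35.0, -3.0, -39.0]]
298 [[-35.0, -8.0, -55.0], [-35.0, -4.0, -46.0], [-35.0, -2.0, -41.0]]
0.03 [0.06623109 0.33574522 2.13101909 0.31233052 0.19902186 1.14952784]
0.034 None
0.037 None
0.04 None
-0.05 [0.07291468 0.35794905 2.08795616 0.20046901 0.264977   1.26561586]
-0.1 [0.07775002 0.36012093 2.04684387 0.13035471 0.35113014 1.33881111]
-0.2 [0.08659649 0.37407995 1.9643435  0.06293596 0.51696052 1.41115693]
-0.3 [0.09442007 0.39859364 1.88173326 0.03049103 0.67375016 1.44717612]
8.825
```

View pics/w3.png

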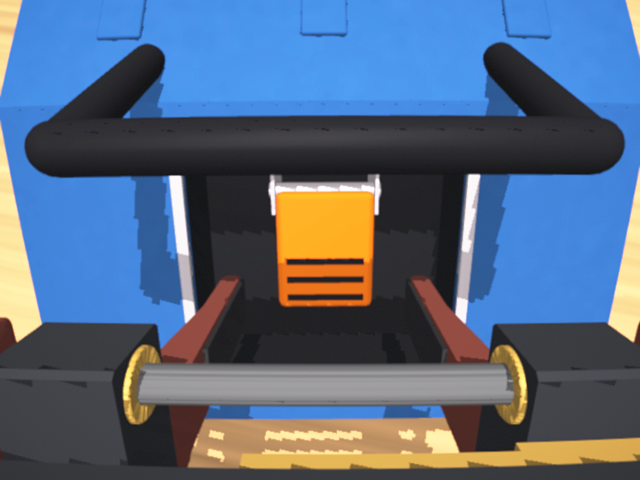

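Open, the tips measure 38–39 mm behind the reported TCP, and the lateral alignment is good: tips at (237,280) and (411,280), paddle between columns 277 and 373. I'll apply a 38 mm tool correction everywhere. j5 is near its range, so I'll lean the tool 0.07 rad nearer vertical.

```bash
cat >> h.py <<'E'
OFF=.038
def tcp(tip,q): return np.asarray(tip)+OFF*zax(q)
def gp(th,phi,lag=0,back=.003):
    p,q=grip_pose(th,phi,lag,back,sg=-1); return p+OFF*zax(q),q
E
python3 - <<'E'
from h import *
p,q=gp(0,0,-.07); print(inverse_kinematics(p,q))
print(servo_line(p,q,rate=.05,contact_N=10))
move_gripper(.03)
print(current_clock(),current_position()-p,current_finger_gap(),current_force())
for n in("wrist","side"):
    c=capture(n);cv2.imwrite(f"pics/h_{n}.png",c["image"])
E
```

```text
[0.07464427 0.35389611 2.07165713 0.16518598 0.30397465 1.30209246]
False
10.25 [-2.72021946e-05 -6.14870646e-05  1.21309542e-04] 0.04478061417808948 [-0.32627597 -1.5039211   1.48112074]
```

View pics/h_wrist.png

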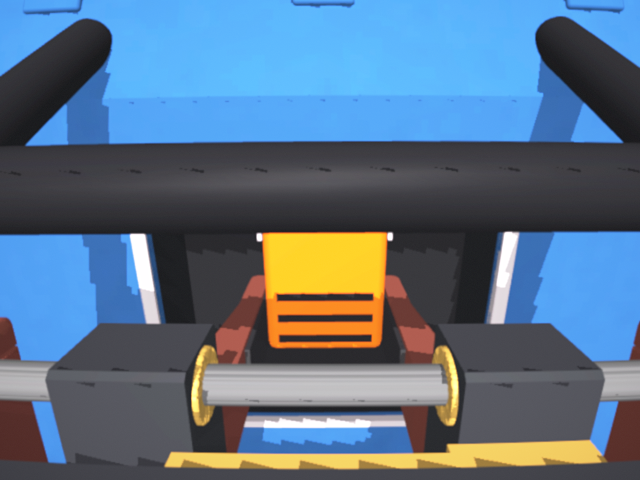

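Pinched: gap 44.8 mm, with the pads on both paddle sides at (262,290) and (388,290). Now pulling in small steps.

```bash
python3 - <<'E'
from h import *
seq=[(0,.2,-.05),(0,.42,-.03),(.1,.46,0),(.25,.46,0),(.45,.46,0)]
for th,ph,lag in seq:
    p,q=gp(th,ph,lag)
    if inverse_kinematics(p,q) is None: print("noik",th);break
    s=servo_line(p,q,rate=.07,contact_N=45)
    print(th,ph,s,round(current_clock(),2),np.round(current_force(),1),round(current_finger_gap(),4))
    if s: break
for n in("wrist","side"):
    c=capture(n);cv2.imwrite(f"pics/i_{n}.png",c["image"])
E
```

```text
0 0.2 False 10.62 [ 2.5 -0.1 -2.8] 0.0448
0 0.42 False 10.92 [ 2.9 -0.2 -4.1] 0.0447
0.1 0.46 False 11.32 [ 3.1  2.2 -0.7] 0.045
0.25 0.46 False 11.78 [ 6.6  1.  -4.2] 0.0448
0.45 0.46 False 12.36 [ 5.6  1.9 -4.4] 0.0446
```

View pics/i_side.png

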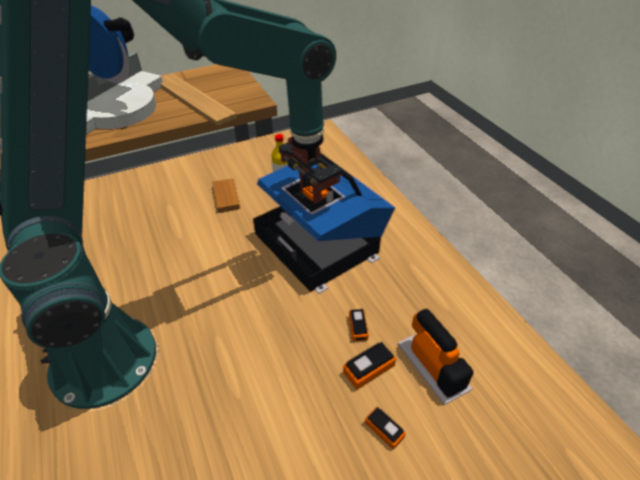

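View pics/i_wrist.png

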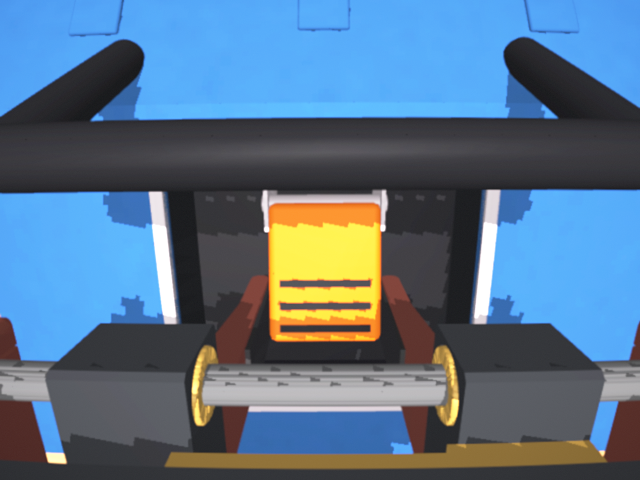

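The side view shows the lid raised (front edge about (265,180)–(320,235)) with the paddle still held. I'll follow it up to near the stop, then let go and withdraw.

```bash
python3 - <<'E'
from h import *
seq=[(.65,.42,0),(.85,.35,.05),(1.0,.3,.1),(1.1,.25,.1)]
for th,ph,lag in seq:
    p,q=gp(th,ph,lag)
    if inverse_kinematics(p,q) is None: print("noik",th);break
    s=servo_line(p,q,rate=.09,contact_N=45)
    print(th,ph,s,round(current_clock(),2),np.round(current_force(),1),round(current_finger_gap(),4))
    if s: break
move_gripper(.070)
q=current_orientation();p=current_position()
print(servo_line(p-.12*zax(q),rate=.15,contact_N=25),current_force(),current_clock())
for n in("wrist","side","scene"):
    c=capture(n);cv2.imwrite(f"pics/j_{n}.png",c["image"])
E
```

```text
0.65 0.42 False 12.93 [ 4.2  2.4 -5.1] 0.0444
0.85 0.35 False 13.39 [ 4.1  3.  -5.5] 0.0448
1.0 0.3 False 13.78 [ 3.6  3.3 -4.6] 0.0446
1.1 0.25 False 14.07 [-0.3  4.7 -4.5] 0.0449
False [-0.74385349 -0.18751217 -0.26276477] 15.6083
```

View pics/j_side.png

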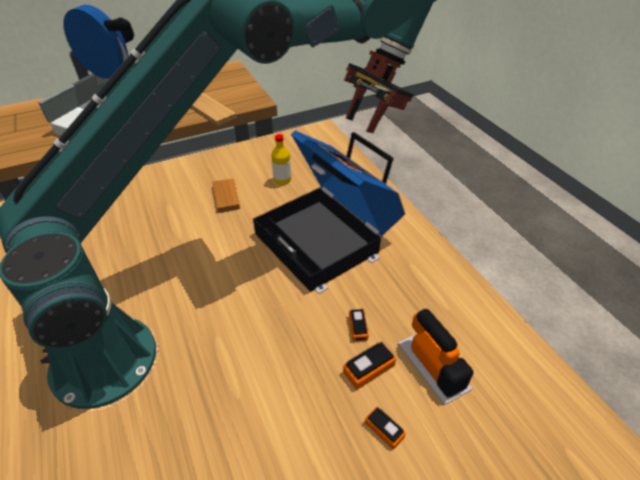

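View pics/j_scene.png

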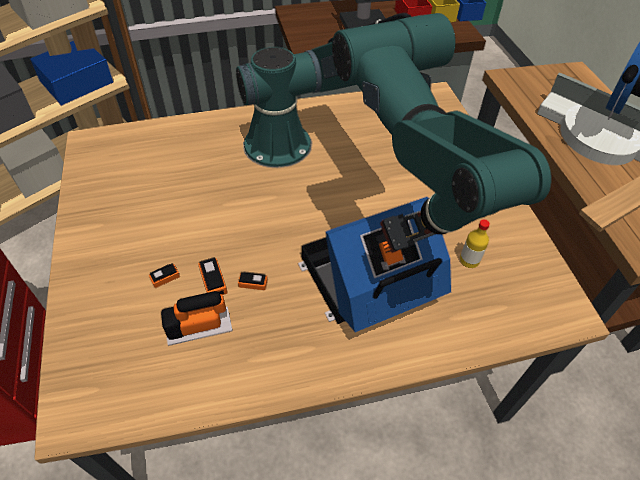

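Side view: the lid is fully up and the bay is open (centre about (320,235)). The battery is at (368,364). Checking reach for pick and place, and re-measuring the lid angle.

```bash
cat >> h.py <<'E'
CHEST_DROP=np.array([-.004,0.0,.006])
def batpose(c,yaw,lean,h,gx=0.0):
    """TCP so grasp point is at battery centre c(xy), height h"""
    q=quat(lean,yaw,-1); g=np.array([c[0],c[1],h])+Rn.from_euler("z",yaw).apply([gx,0,0])
    return g+(.019+OFF)*zax(q),q
E
python3 - <<'E'
from h import *
c=capture("side")
d=silhouettes("side","lid")[0];P,_=deproj(c,d["region"])
X=(P-CH)@Rc-HINGE
# angle of the underside plane: fit by same polyhedron
s,co=np.sin(a28),np.cos(a28)
def res(th):
    Q=Rn.from_euler("y",-th[0]).apply(X)
    return np.stack([Q[:,2]-.094,(Q[:,0]+.24)*-s+(Q[:,2]-.02)*co,np.abs(Q[:,1])-.14,Q[:,0],-.24-Q[:,0]]).max(0)
print("lid",d["conf"],[ (round(b.x[0],3),round(b.cost,4)) for b in (least_squares(res,[t],loss="soft_l1",f_scale=.003) for t in(.9,1.1,1.2))])
for lean in(.2,.25,.3,.35):
    for nm,cc,y,hs in(("pick",(.539,-.282),np.radians(8.3),(.03,.3)),("place",(CH+Rc@CHEST_DROP)[:2],YAW,(.038,.25))):
        for h in hs:
            p,q=batpose(cc,y,lean,h);r=inverse_kinematics(p,q);print(lean,nm,h,None if r is None else np.round(r,2))
print(current_position())
E
```

```text
lid 0.76 [(np.float64(1.16), np.float64(0.2154)), (np.float64(1.16), np.float64(0.2154)), (np.float64(1.16), np.float64(0.2154))]
0.2 pick 0.03 [-0.68  0.58  1.81  0.25  0.63  0.55]
0.2 pick 0.3 [-0.68  0.25  1.54  0.16  1.22  0.7 ]
0.2 place 0.038 [0.1  0.55 1.84 0.04 0.55 1.45]
0.2 place 0.25 [0.1  0.27 1.64 0.02 1.03 1.47]
0.25 pick 0.03 [-0.71  0.57  1.85  0.34  0.59  0.44]
0.25 pick 0.3 [-0.71  0.23  1.58  0.2   1.18  0.65]
0.25 place 0.038 [0.1  0.54 1.88 0.05 0.47 1.43]
0.25 place 0.25 [0.1  0.25 1.68 0.03 0.96 1.46]
0.3 pick 0.03 [-0.73  0.57  1.88  0.45  0.55  0.32]
0.3 pick 0.3 [-0.73  0.21  1.61  0.25  1.13  0.61]
0.3 place 0.038 [0.1  0.54 1.92 0.08 0.39 1.4 ]
0.3 place 0.25 [0.1  0.23 1.72 0.04 0.89 1.45]
0.35 pick 0.03 [-0.76  0.57  1.91  0.58  0.51  0.18]
0.35 pick 0.3 [-0.76  0.2   1.64  0.31  1.1   0.55]
0.35 place 0.038 [0.09 0.53 1.96 0.12 0.3  1.36]
0.35 place 0.25 [0.09 0.21 1.77 0.05 0.82 1.44]
[0.71943094 0.16165552 0.29636905]
```

```bash
python3 - <<'E'
from h import *
BY=np.radians(8.3);BC=(.539,-.282)
p=current_position();q=current_orientation()
servo_line(p+np.array([0,0,.12]),rate=.3)
move_ptp([.5,.0,.42],quat(.2,sg=-1))
p,q=batpose(BC,BY,.3,.2); move_ptp(p,q); move_gripper(.086)
print(current_clock())
c=capture("wrist");cv2.imwrite("pics/k_w.png",c["image"])
for d in silhouettes("wrist","battery_mid"):
    P,_=deproj(c,d["region"]);top=P[np.abs(P[:,2]-np.percentile(P[:,2],90))<.006]
    if len(top)<50: continue
    r=cv2.minAreaRect((top[:,:2]*1000).astype(np.float32));print(np.round(d["xy"]),round(d["conf"],2),np.round(r[0],1),np.round(r[1],1),round(r[2],1),np.round(np.percentile(P[:,2],[5,95]),3))
E
```

```text
Traceback (most recent call last):
bench.PlanningError: the arm cannot follow that straight line within its joint ranges
```

```bash
python3 - <<'E'
from h import *
BY=np.radians(8.3);BC=(.539,-.282)
p=current_position()
ok=False
for tgt,l in(([.70,.158,.36],-.2),([.69,.155,.36],0.),([.68,.155,.34],0.)):
    try: servo_line(tgt,quat(l,sg=-1),rate=.2);ok=True;print(tgt);break
    except PlanningError as e: print(e)
assert ok
servo_line([.50,.10,.40],quat(.1,sg=-1),rate=.3)
p,q=batpose(BC,BY,.3,.2); move_ptp(p,q); move_gripper(.086)
print(current_clock())
c=capture("wrist");cv2.imwrite("pics/k_w.png",c["image"])
for d in silhouettes("wrist","battery_mid"):
    P,_=deproj(c,d["region"]);top=P[np.abs(P[:,2]-np.percentile(P[:,2],90))<.006]
    if len(top)<50: continue
    r=cv2.minAreaRect((top[:,:2]*1000).astype(np.float32));print(np.round(d["xy"]),round(d["conf"],2),np.round(r[0],1),np.round(r[1],1),round(r[2],1),np.round(np.percentile(P[:,2],[5,95]),3))
E
```

```text
[0.7, 0.158, 0.36]
19.525
[324. 283.] 0.88 [ 538.5 -280.8] [98.7 45.2] 8.3 [0.033 0.047]
[496. 332.] 0.71 [ 506.  -410.7] [15.7 70.4] 19.8 [0.007 0.032]
[205. 226.] 0.65 [ 570.  -172.7] [70.2 32.4] 69.6 [0.018 0.033]
```

View pics/k_w.png

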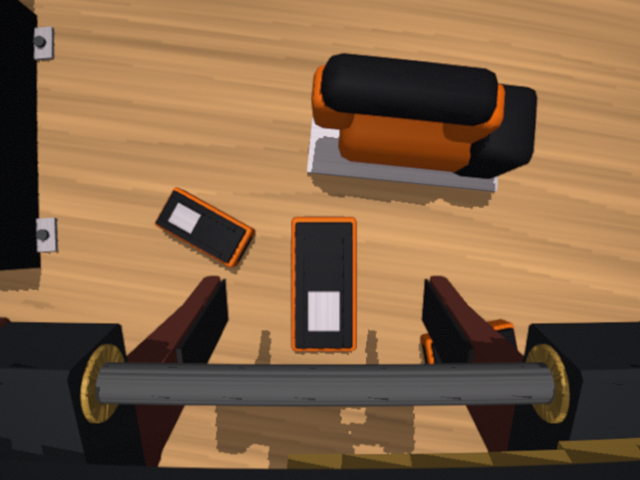

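The wrist view shows the largest pack centred between the fingers at (324,283), with corners (292,217)–(356,352). The small packs are clear at (205,226) and (470,340). Descending to grasp.

```bash
python3 - <<'E'
from h import *
BY=np.radians(8.3);BC=(.539,-.2812)
p,q=batpose(BC,BY,.3,.07);servo_line(p,q,rate=.15,contact_N=15)
p,q=batpose(BC,BY,.3,.028);print(servo_line(p,q,rate=.05,contact_N=8),current_position()-p)
move_gripper(.03);print(current_finger_gap(),current_force())
p,q=batpose(BC,BY,.3,.06);servo_line(p,q,rate=.08)
p,q=batpose(BC,BY,.3,.22);servo_line(p,q,rate=.2)
print(current_finger_gap(),current_force(),current_clock())
c=capture("wrist");cv2.imwrite("pics/l_w.png",c["image"])
c=capture("side");cv2.imwrite("pics/l_s.png",c["image"])
for n in("wrist","side"):
  c=capture(n)
  for d in silhouettes(n,"battery_mid")[:3]:
    P,_=deproj(c,d["region"]);
    if len(P)<50 or P[:,2].max()<.1: continue
    b=P[:, :]; 
    cc,nv=cv2.PCACompute2(b.astype(np.float32),None)[:2] if 0 else (b.mean(0),np.linalg.svd(b-b.mean(0),full_matrices=False)[2])
    top=P[P[:,2]>P[:,2].max()-.03]; A=np.c_[top[:,:2]-cc[:2],np.ones(len(top))]
    print(n,np.round(d["xy"]),round(d["conf"],2),np.round(cc,3),np.round(nv[0],3),np.round(nv[2],3),np.round(np.percentile(P[:,2],[2,50,98]),3))
E
```

```text
False [ 0.00016815 -0.00015543  0.00017541]
0.054210856411724934 [0.37835475 0.89997641 1.88935231]
0.05424824251255578 [-0.15160041  0.08978244 -4.78520145] 23.7333
wrist [210. 226.] 0.91 [ 0.57  -0.176  0.029] [-0.372 -0.928  0.009] [-0.34   0.145  0.929] [0.014 0.031 0.033]
wrist [326. 296.] 0.81 [ 0.546 -0.279  0.233] [-0.989 -0.137  0.045] [ 0.049 -0.029  0.998] [0.222 0.233 0.237]
side [360. 321.] 0.6 [ 0.502 -0.289  0.219] [-0.32  -0.561  0.764] [-0.748  0.644  0.159] [0.008 0.226 0.24 ]
```

View pics/l_w.png

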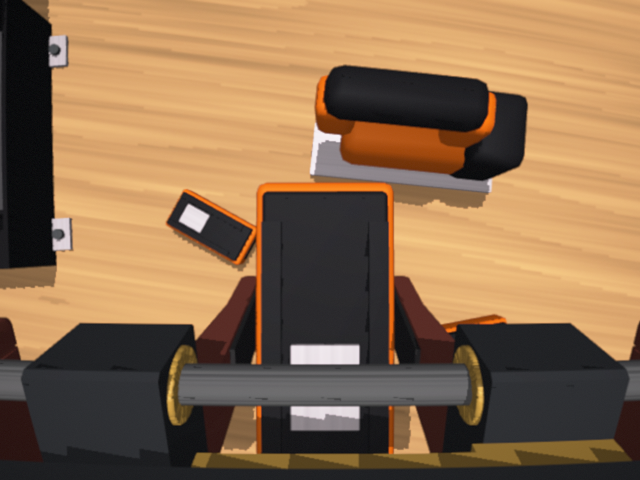

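View pics/l_s.png

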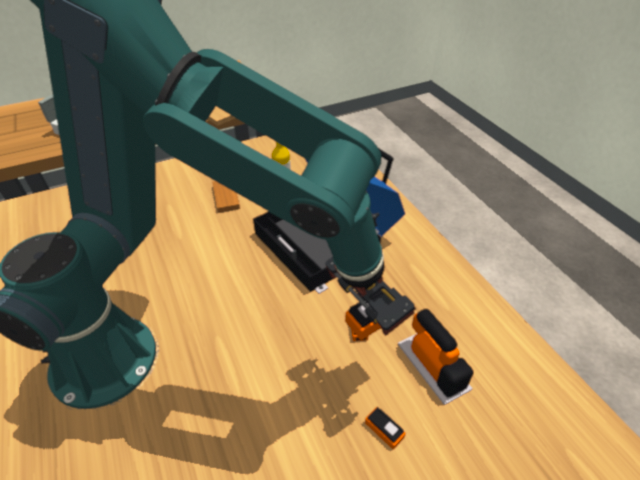

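Held: gap 54.2 mm, the pack's top is level within about 0.05 rad, load 4.8 N. I'll carry it in low from the front, under the raised lid edge, and set it down.

```bash
python3 - <<'E'
from h import *
def ch(x,y=0): return (CH+Rc@np.array([x,y,0]))[:2]
p,q=batpose(ch(-.10),YAW,.3,.16);move_ptp(p,q);print(current_clock())
p,q=batpose(ch(0),YAW,.3,.15);print(servo_line(p,q,rate=.15,contact_N=15),current_finger_gap())
p,q=batpose(ch(0),YAW,.3,.06);print(servo_line(p,q,rate=.12,contact_N=12))
p,q=batpose(ch(0),YAW,.3,.033);print(servo_line(p,q,rate=.03,contact_N=5),current_position()-p,current_force(),current_clock())
c=capture("side");cv2.imwrite("pics/m_s.png",c["image"][100:340,180:500])
c=capture("wrist");cv2.imwrite("pics/m_w.png",c["image"])
E
```

```text
25.5333
False 0.05395099370914468
False
True [-4.80258822e-04 -3.81471535e-05  1.05692208e-03] [-0.37534134 -0.1420454   4.8529832 ] 28.05
```

View pics/m_w.png

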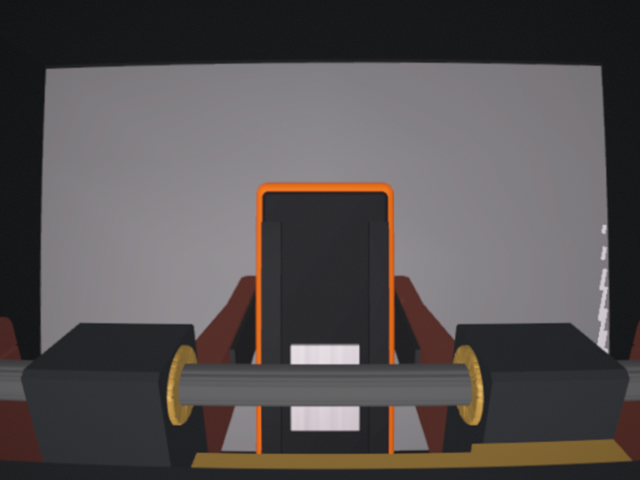

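View pics/m_s.png

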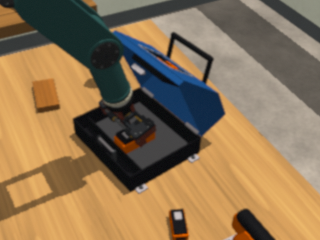

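Touchdown came at the expected height, and the pack sits in the bay at wrist pixels (257–393, 185+) with bay floor all round. Releasing and withdrawing along the tool axis.

```bash
python3 - <<'E'
from h import *
move_gripper(.078)
q=current_orientation();p=current_position()
servo_line(p-.08*zax(q),rate=.1,contact_N=20)
servo_line(current_position()-.12*zax(q)+np.array([0,0,.04]),rate=.2)
print(current_clock(),current_position())
for n in("wrist","side"):
  c=capture(n);cv2.imwrite(f"pics/n_{n}.png",c["image"])
  for d in silhouettes(n,"battery_mid")[:3]:
    P,_=deproj(c,d["region"]);L=(P-CH)@Rc; top=L[np.abs(L[:,2]-np.percentile(L[:,2],80))<.006]
    if len(top)<60: continue
    r=cv2.minAreaRect((top[:,:2]*1000).astype(np.float32)); A=np.linalg.lstsq(np.c_[top[:,:2],np.ones(len(top))],top[:,2],rcond=None)[0]
    print(n,np.round(d["xy"]),round(d["conf"],2),"chest",np.round(r[0],1),np.round(r[1],1),round(r[2],1),"topz",np.round(np.median(top[:,2]),4),"slope",np.round(A[:2],3))
E
```

```text
30.625 [0.55522992 0.12939519 0.20789897]
wrist [606. 296.] 0.72 chest [ -87.  -294.2] [62.1 33.1] 58.8 topz 0.0307 slope [ 0.009 -0.011]
wrist [327. 213.] 0.62 chest [-1.8  0.4] [44.9 99.2] 89.9 topz 0.05 slope [-0.011  0.   ]
side [385. 426.] 0.96 chest [-208.7 -523.7] [34.9 73.7] 6.8 topz 0.0313 slope [ 0.015 -0.01 ]
side [313. 236.] 0.8 chest [-0.9 -1.4] [101.7  48.2] 0.3 topz 0.0526 slope [-0.006  0.008]
side [358. 326.] 0.71 chest [ -91.7 -302.3] [72.4 32.1] 58.2 topz 0.0327 slope [0.012 0.016]
```

View pics/n_side.png

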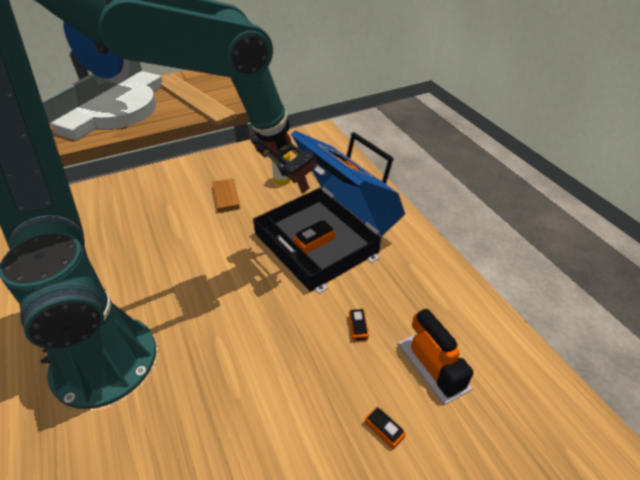

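The pack is flat in the bay at chest (-1, 0) mm, with its top at 52 mm as expected (6 + 46). Now to shut the lid along the arc of the edge point; first checking reach.

```bash
cat >> h.py <<'E'
def edge(th,k=.6,out=0.0):
    q=quat((a28-th)*k,sg=-1)
    n=Rc@Rn.from_euler("y",th).apply(N)
    return tcp(lidpt((-229,0,26),th)+out*n,q),q
E
python3 - <<'E'
from h import *
for k in(.4,.6):
    for th,o in((1.17,.04),(1.15,0),(.8,0),(.4,0),(.1,0),(-.03,0)):
        p,q=edge(th,k,o);r=inverse_kinematics(p,q);print(k,th,np.round(p,3),None if r is None else np.round(r,2))
E
```

```text
0.4 1.17 [0.668 0.151 0.275] [ 0.13  0.62  0.89 -0.02  1.91  1.5 ]
0.4 1.15 [0.639 0.146 0.243] [ 0.13  0.58  1.04 -0.02  1.79  1.5 ]
0.4 0.8 [0.574 0.133 0.205] [ 0.12  0.4   1.39 -0.01  1.47  1.49]
0.4 0.4 [0.521 0.122 0.135] [0.1  0.3  1.74 0.   1.07 1.47]
0.4 0.1 [0.502 0.119 0.071] [0.08 0.31 1.96 0.03 0.72 1.44]
0.4 -0.03 [0.499 0.118 0.042] [0.08 0.34 2.04 0.05 0.56 1.42]
0.6 1.17 [0.663 0.15  0.277] [ 0.14  0.71  0.75 -0.03  2.08  1.5 ]
0.6 1.15 [0.634 0.145 0.245] [ 0.13  0.66  0.91 -0.03  1.96  1.5 ]
0.6 0.8 [0.572 0.132 0.205] [ 0.12  0.44  1.34 -0.01  1.54  1.5 ]
0.6 0.4 [0.522 0.123 0.135] [0.1  0.29 1.76 0.01 1.04 1.47]
0.6 0.1 [0.505 0.119 0.072] [0.08 0.28 2.02 0.05 0.61 1.41]
0.6 -0.03 [0.503 0.119 0.043] [0.07 0.32 2.13 0.11 0.39 1.35]
```

```bash
python3 - <<'E'
from h import *
move_gripper(0.0)
servo_line([.48,.115,.30],rate=.25); servo_line([.52,.12,.40],quat(0,sg=-1),rate=.25)
p,q=edge(1.15,.5,.05); servo_line(p,q,rate=.2,contact_N=15)
p,q=edge(1.15,.5,.012); print(servo_line(p,q,rate=.1,contact_N=8),current_clock())
c=capture("side");cv2.imwrite("pics/o_s.png",c["image"][80:320,180:500]);c=capture("wrist");cv2.imwrite("pics/o_w.png",c["image"])
E
```

```text
False 34.925
```

View pics/o_s.png

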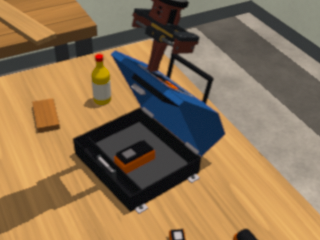

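View pics/o_w.png

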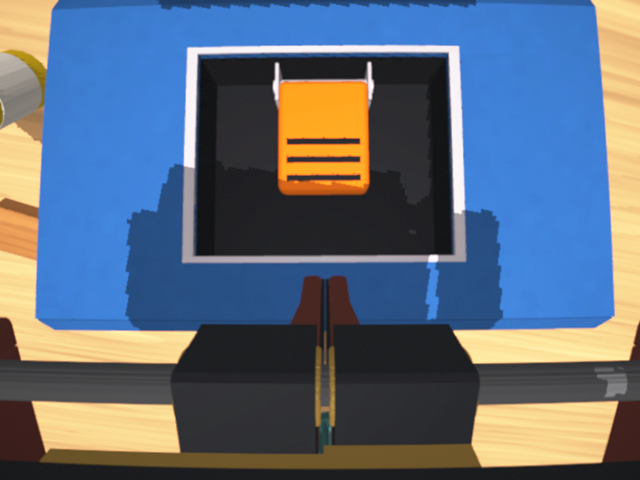

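The shut fingertips at (325,278) sit over the plain strip, between the dish rim (row 260) and the front edge (row 325). Now pressing the lid down.

```bash
python3 - <<'E'
from h import *
p,q=edge(1.13,.5); servo_line(p,q,rate=.06,contact_N=15);print(current_force())
for th in np.arange(1.05,.14,-.1):
    p,q=edge(th,.5); s=servo_line(p,q,rate=.09,contact_N=25)
    print(round(th,2),s,np.round(current_force(),1),round(current_clock(),2))
    if s: break
c=capture("side");cv2.imwrite("pics/p_s.png",c["image"][80:320,180:500])
E
```

```text
[-0.96451044 -0.25598161  4.84177272]
1.05 False [-1.1 -0.   4.5] 35.78
0.95 False [-0.9  1.2  3.7] 36.17
0.85 False [-1.  -0.1  3.6] 36.57
0.75 False [-0.4 -0.3  1.9] 36.96
0.65 False [-1.  -0.2  1.7] 37.35
0.55 False [-0.5 -0.2  0.7] 37.74
0.45 False [-0.3  0.4  0.1] 38.13
0.35 False [ 0.5 -0.2 -0.3] 38.52
0.25 False [-0.1  0.8 -0.1] 38.92
0.15 False [ 0.3  0.2 -0.2] 39.33
```

View pics/p_s.png

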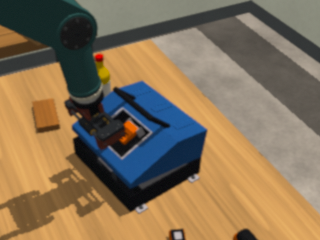

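The lid is nearly down and sinking under the fingers. Pressing through the latch.

```bash
python3 - <<'E'
from h import *
p,q=edge(.07,.5);print(servo_line(p,q,rate=.06,contact_N=20),current_force())
for th in(.04,.02,0,-.02,-.04):
    p,q=edge(th,.5);s=servo_line(p,q,rate=.04,contact_N=20);print(th,s,np.round(current_force(),1))
    if s or np.linalg.norm(current_force())>22: break
sleep(.3)
n=Rc@N;p=current_position();servo_line(p+.06*n,rate=.12)
servo_line(current_position()+.10*n,rate=.25); print(current_clock(),current_force())
sleep(.3)
c=capture("side");cv2.imwrite("pics/q_s.png",c["image"][80:320,180:500]);cw=capture("wrist");cv2.imwrite("pics/q_w.png",cw["image"])
for nm in("side","scene"):
    c=capture(nm)
    d=silhouettes(nm,"lid")[0];P,_=deproj(c,d["region"]);X=(P-CH)@Rc-HINGE
    s,co=np.sin(a28),np.cos(a28)
    def res(th):
        Q=Rn.from_euler("y",-th[0]).apply(X)
        return np.stack([Q[:,2]-.094,(Q[:,0]+.24)*-s+(Q[:,2]-.02)*co,np.abs(Q[:,1])-.14,Q[:,0],-.24-Q[:,0]]).max(0)
    print(nm,"lid",d["conf"],least_squares(res,[.05],loss="soft_l1",f_scale=.003).x)
d=silhouettes("wrist","lid")
E
```

```text
True [-0.14605697 -0.01803854  3.36151259]
0.04 True [-1.5 -0.4  4.8]
41.4083 [-0.18006591 -0.67869963 -0.95274604]
side lid 0.65 [0.09169741]
scene lid 0.75 [0.09354435]
```

View pics/q_s.png

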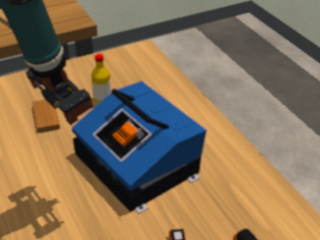

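View pics/q_w.png

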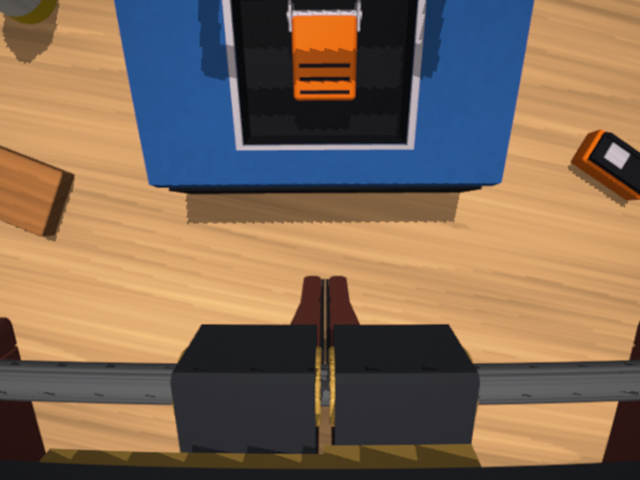

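The lid rests at 0.09 and isn't latched: the force guard tripped on the first bump. Going back in more slowly.

```bash
python3 - <<'E'
from h import *
p,q=edge(.09,.5,.03);servo_line(p,q,rate=.15,contact_N=20)
p,q=edge(.09,.5,.004);servo_line(p,q,rate=.06,contact_N=20)
for th in(.07,.055,.04,.03,.02,.01,0,-.01,-.02,-.03,-.04):
    p,q=edge(th,.5);s=servo_line(p,q,rate=.015,contact_N=30);f=current_force();print(th,s,np.round(f,1),np.round((current_position()-p)*1000,1))
    if np.linalg.norm(f)>25: break
print(current_clock())
c=capture("side")
P,_=deproj(c,silhouettes("side","lid")[0]["region"]);X=(P-CH)@Rc-HINGE
s,co=np.sin(a28),np.cos(a28)
def res(th):
    Q=Rn.from_euler("y",-th[0]).apply(X)
    return np.stack([Q[:,2]-.094,(Q[:,0]+.24)*-s+(Q[:,2]-.02)*co,np.abs(Q[:,1])-.14,Q[:,0],-.24-Q[:,0]]).max(0)
print("lid",least_squares(res,[.05],loss="soft_l1",f_scale=.003).x)
E
```

```text
0.07 False [-7.5 -2.2 17.6] [-0.2 -0.1  1.1]
0.055 False [-10.5  -1.9  24.3] [-0.1 -0.1  1.6]
44.7
lid [0.06964208]
```

```bash
python3 - <<'E'
from h import *
print(current_force(),current_torque())
c=capture("side");cv2.imwrite("pics/r_s.png",cv2.resize(c["image"][130:310,220:420],None,fx=3.5,fy=3.5,interpolation=3));c=capture("wrist");cv2.imwrite("pics/r_w.png",c["image"])
E
```

```text
[-9.92270522 -3.18263373 24.34196155] [-0.271385    0.83415522 -0.03331574]
```

View pics/r_s.png

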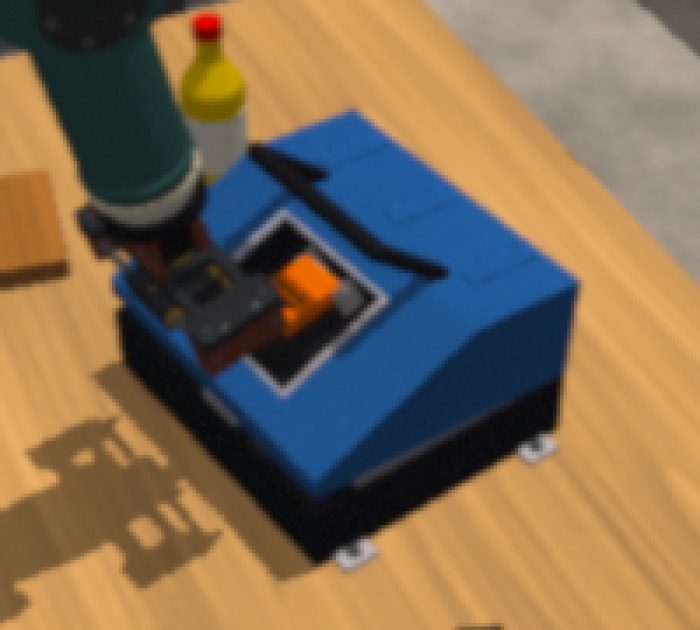

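View pics/r_w.png

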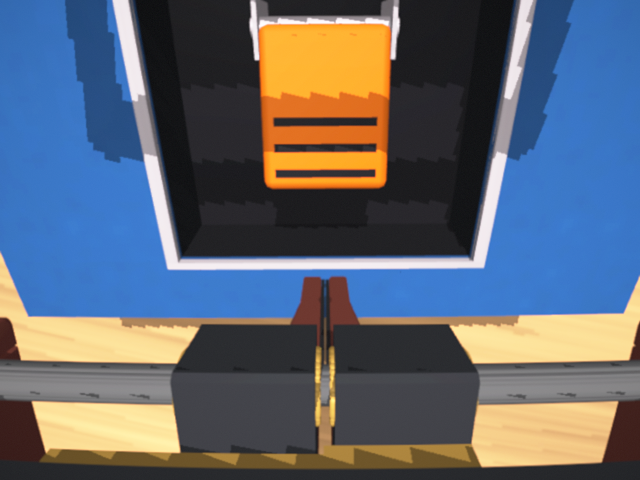

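The fingers are on the strip as intended and nothing visible is in the way. The lid is yielding, so I'll press on in small steps while watching the force.

```bash
python3 - <<'E'
from h import *
for th in(.048,.041,.034,.027,.02,.012,.004,-.005,-.015):
    p,q=edge(th,.5);s=servo_line(p,q,rate=.02,contact_N=25);f=current_force();print(th,s,np.round(f,1),np.round((current_position()-p)*1000,1),round(current_clock(),2))
    if np.linalg.norm(f)>42: break
E
```

```text
0.048 False [-11.4  -2.5  29.1] [-0.  -0.   1.9] 45.15
0.041 False [-12.7  -3.5  32.5] [ 0.1 -0.   2.2] 45.4
0.034 False [-17.8  -3.1  45.5] [0.2 0.1 2.5] 45.65
```

```bash
python3 - <<'E'
from h import *
s,co=np.sin(a28),np.cos(a28)
for nm in("side","scene"):
    c=capture(nm)
    P,_=deproj(c,silhouettes(nm,"lid")[0]["region"]);X=(P-CH)@Rc-HINGE
    def res(th):
        Q=Rn.from_euler("y",-th[0]).apply(X)
        return np.stack([Q[:,2]-.094,(Q[:,0]+.24)*-s+(Q[:,2]-.02)*co,np.abs(Q[:,1])-.14,Q[:,0],-.24-Q[:,0]]).max(0)
    print("lid",nm,least_squares(res,[.05],loss="soft_l1",f_scale=.003).x)
    a=c["image"]; u,v=proj(c,lidpt((-180,0,30),0))[0].astype(int)
    cv2.imwrite(f"pics/s_{nm}.png",cv2.resize(a[v-70:v+80,u-90:u+110],None,fx=4,fy=4,interpolation=3))
c=capture("wrist");cv2.imwrite("pics/s_w.png",c["image"])
R=Rn.from_quat(current_orientation()).as_matrix();t=current_position()
P,uv=deproj(c,np.ones((480,640),bool));L=((P-CH)@Rc-HINGE)*1000
img=np.full((480,640,3),np.nan);img[uv[:,1],uv[:,0]]=L
Q0=lambda p,th:Rn.from_euler("y",-th).apply(p)
for uv_ in[(325,30),(325,60),(325,90),(325,135),(325,160),(325,180),(60,200),(60,290),(590,200),(590,290),(200,300),(250,300)]:
    p=np.nanmedian(img[uv_[1]-2:uv_[1]+3,uv_[0]-2:uv_[0]+3].reshape(-1,3),0)
    print(uv_,np.round(p,1),[round(float((Q0(p,th)-[-240,0,20])@N),1) for th in(0,.05,.08)])
print(current_force(),current_clock())
E
```

```text
lid side [0.05160202]
lid scene [0.0530449]
(325, 30) [-128.7   -0.    77. ] [-2.0, -6.0, -8.6]
(325, 60) [-138.   -0.   75.] [0.7, -3.8, -6.7]
(325, 90) [-146.9   -0.    70.8] [1.1, -3.8, -7.0]
(325, 135) [-161.    -0.    63.8] [1.6, -4.2, -7.8]
(325, 160) [-169.7   -0.    60.5] [2.7, -3.5, -7.4]
(325, 180) [-176.8   -0.    56.7] [2.7, -3.9, -8.1]
(60, 200) [-184.2  104.7   57.1] [6.6, -0.4, -4.7]
(60, 290) [-223.2  118.5   38.2] [8.2, -0.9, -6.6]
(590, 200) [-184.2 -105.    56.2] [5.7, -1.2, -5.6]
(590, 290) [-223.5 -118.8   37.3] [7.5, -1.6, -7.3]
(200, 300) [-227.8   55.6   36. ] [8.4, -1.0, -6.8]
(250, 300) [-227.6   33.3   36.1] [8.4, -1.0, -6.8]
[-22.50739036  -3.48611721  58.83899484] 45.9
```

View pics/s_side.png

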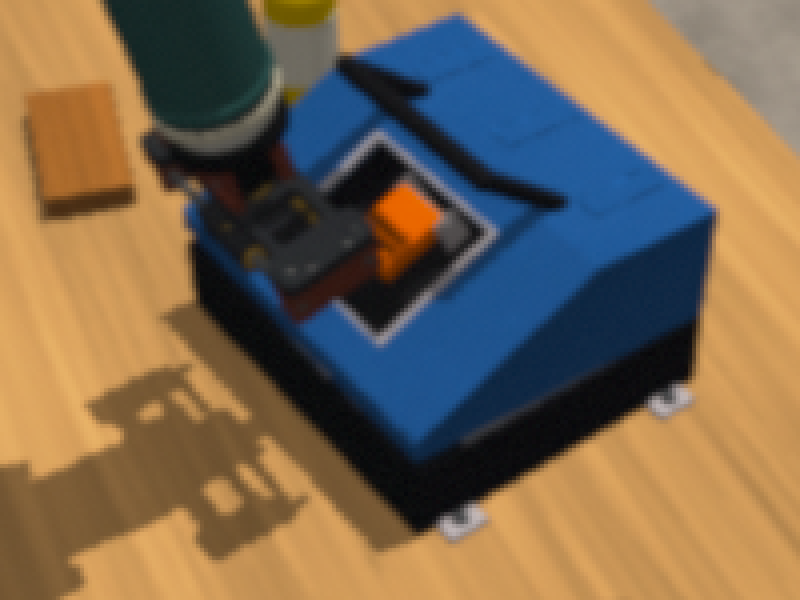

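View pics/s_w.png

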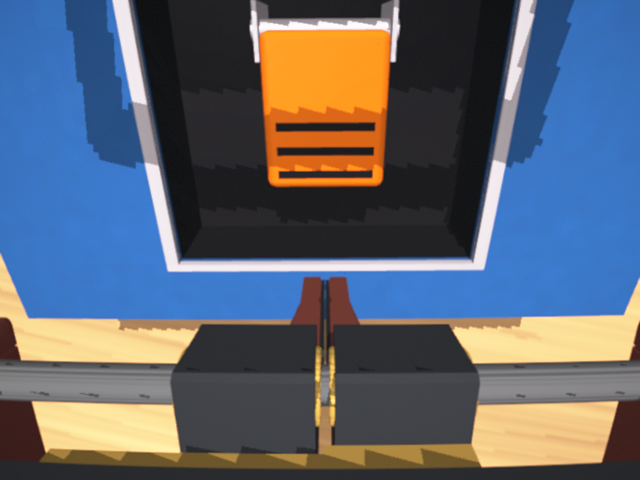

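View pics/s_scene.png

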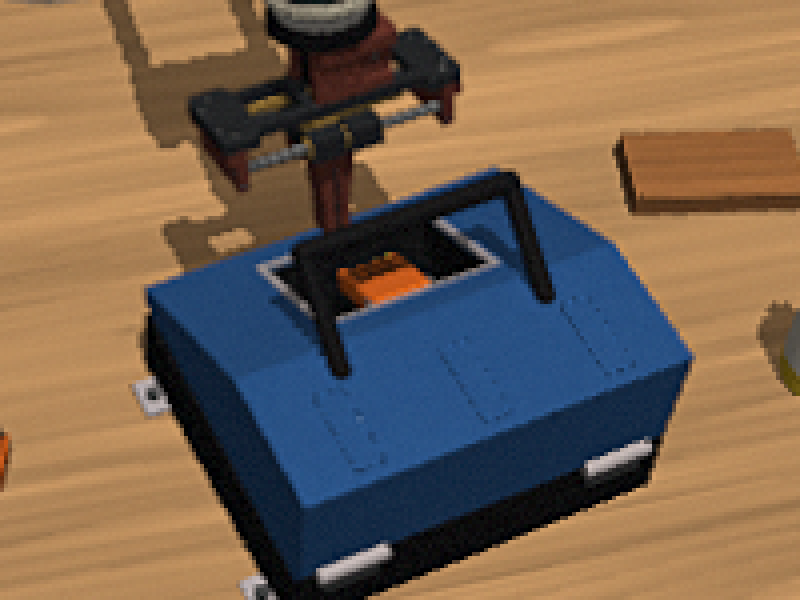

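```bash
python3 - <<'E'
from h import *
p,q=edge(.034,.5);print(np.round((current_position()-p)*1000,2),current_force(),current_torque(),current_clock())
c=capture("wrist");R=Rn.from_quat(current_orientation()).as_matrix();t=current_position()
P,uv=deproj(c,np.ones((480,640),bool));T=(P-t)@R*1000
img=np.full((480,640,3),np.nan);img[uv[:,1],uv[:,0]]=T
for v in range(262,300,3): print(v,[np.round(img[v,u],1).tolist() for u in(312,338)])
for uv_ in((200,300),(250,300),(290,300),(360,300)): print(uv_,np.round(img[uv_[1],uv_[0]],1))
E
```

```text
[1.42 0.28 3.9 ] [-22.50739036  -3.48611721  58.83899484] [-0.04582548  1.10608765  0.0937014 ] 45.9
262 [[-5.5, -17.7, -39.0], [5.5, -18.1, -40.4]]
265 [[-5.4, -17.2, -41.4], [5.5, -17.3, -41.7]]
268 [[-5.4, -16.0, -41.9], [5.5, -15.7, -41.2]]
271 [[-5.4, -14.6, -41.8], [5.5, -14.5, -41.4]]
274 [[-5.5, -12.2, -39.0], [5.6, -12.6, -40.1]]
277 [[-5.5, -11.0, -39.4], [5.6, -11.4, -40.3]]
280 [[-5.4, -11.3, -43.7], [5.5, -11.2, -43.3]]
283 [[-5.3, -11.5, -47.3], [5.4, -10.8, -45.6]]
286 [[-5.2, -11.0, -49.4], [5.3, -11.1, -49.6]]
289 [[-5.1, -11.6, -53.8], [5.1, -11.8, -54.2]]
292 [[-5.0, -11.1, -55.5], [5.1, -11.2, -55.8]]
295 [[-4.9, -11.2, -58.8], [5.0, -10.8, -57.9]]
298 [[-4.8, -11.3, -61.7], [4.9, -11.1, -61.3]]
(200, 300) [-55.5   0.9 -37. ]
(250, 300) [-33.3   1.1 -36.4]
(290, 300) [-15.4   0.7 -37.1]
(360, 300) [ 15.6   1.2 -36.2]
```

The lid yields elastically under a lot of force, which isn't what the latch description says. I'll back off before drawing conclusions and look at the resting state.

```bash
cat > lidfit.py <<'E'
from h import *
s_,co_=np.sin(a28),np.cos(a28)
def lidang(nm="side",x0=.05):
    c=capture(nm);P,_=deproj(c,silhouettes(nm,"lid")[0]["region"]);X=(P-CH)@Rc-HINGE
    def res(th):
        Q=Rn.from_euler("y",-th[0]).apply(X)
        return np.stack([Q[:,2]-.094,(Q[:,0]+.24)*-s_+(Q[:,2]-.02)*co_,np.abs(Q[:,1])-.14,Q[:,0],-.24-Q[:,0]]).max(0)
    return round(least_squares(res,[x0],loss="soft_l1",f_scale=.003).x[0],4)
E
python3 - <<'E'
from lidfit import *
for th,o in((.045,0),(.06,0),(.075,0),(.085,.004)):
    p,q=edge(th,.5,o);servo_line(p,q,rate=.05);print(th,np.round(current_force(),1),np.round((current_position()-p)*1000,1))
print("lid",lidang(),current_clock())
p,q=edge(.085,.5,.10);servo_line(p,q,rate=.25)
print("lid",lidang(),lidang("scene"),current_clock())
for n in("wrist","side"): c=capture(n);cv2.imwrite(f"pics/u_{n}.png",c["image"])
E
```

```text
0.045 [-19.1  -3.   50.3] [1.3 0.3 3.4]
0.06 [-8.1 -0.9 26.1] [1.6 0.3 2.2]
0.075 [-4.6 -0.6 12.5] [0.7 0.2 1. ]
0.085 [-0.  -0.4 -0.1] [0.1 0.  0. ]
lid 0.0952 47.075
lid 0.0909 0.0928 47.8083
```

View pics/u_wrist.png

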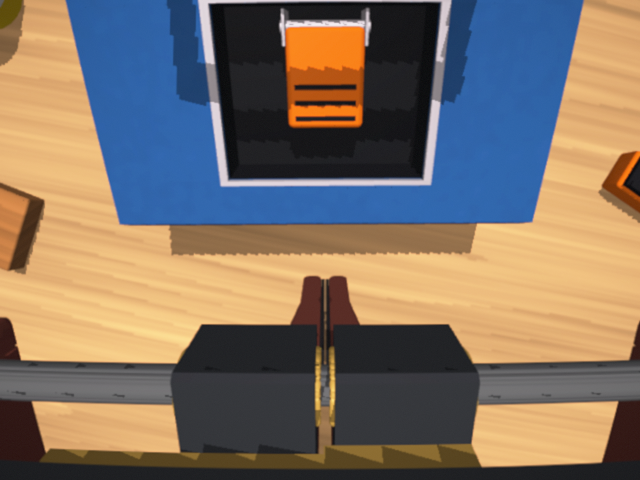

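View pics/n_wrist.png

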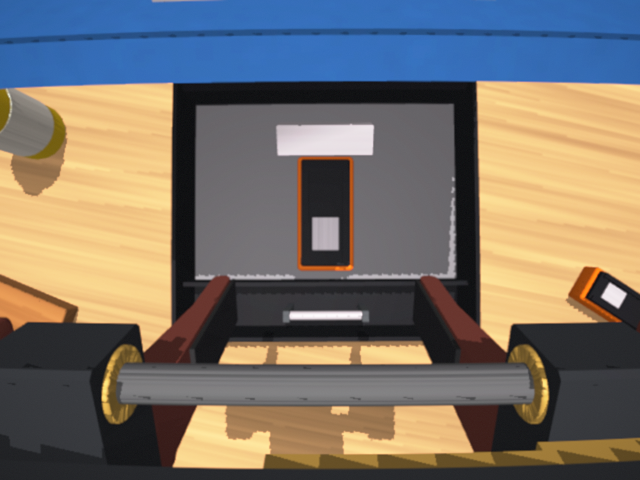

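```bash
python3 -c "
import cv2
b=cv2.imread('pics/n_side.png')[120:300,240:420];cv2.imwrite('pics/n_c.png',cv2.resize(b,None,fx=3.3,fy=3.3,interpolation=3))
a=cv2.imread('pics/u_side.png')[150:300,240:400];cv2.imwrite('pics/u_c.png',cv2.resize(a,None,fx=4,fy=4,interpolation=3))"
```

```text
(no output)
```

View pics/n_c.png

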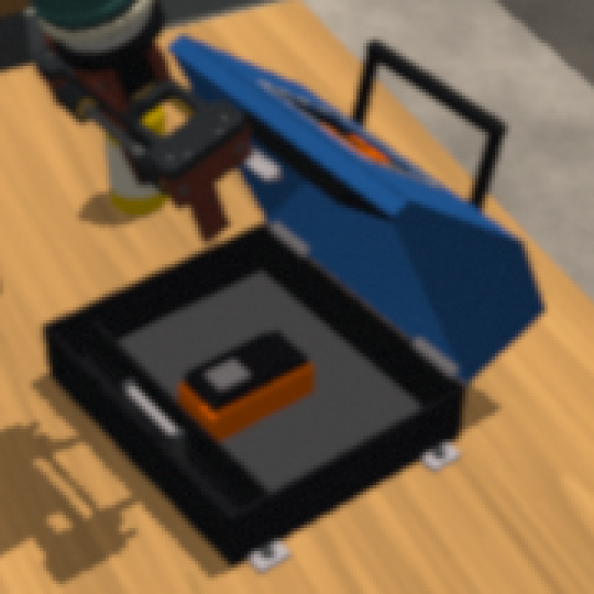

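View pics/u_c.png

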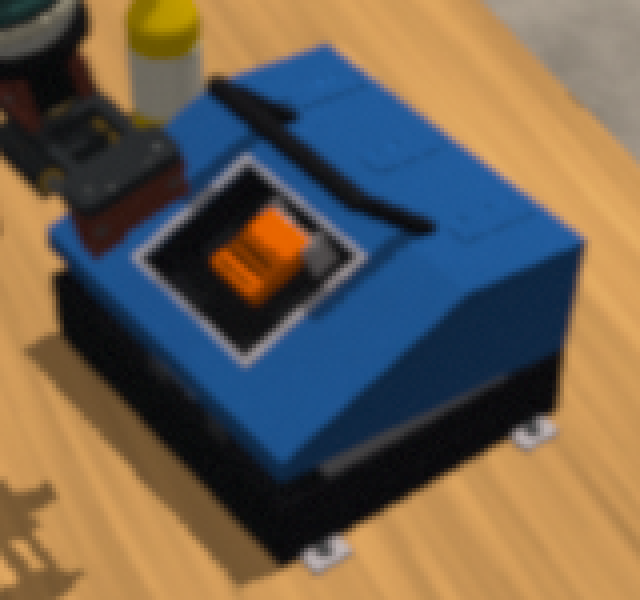

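```bash
python3 - <<'E'
from h import *
cw=capture("wrist");cs=capture("side")
Rt=Rn.from_quat(current_orientation()).as_matrix();tt=np.array(current_position())
Rcw=np.array(cw["R"]);tcw=np.array(cw["t"])
# cam in tool: Xc=Rcw X + tcw, X=Rt xt+tt
A=Rcw@Rt;b=Rcw@tt+tcw
q=quat(.3,sg=-1);R2=Rn.from_quat(q).as_matrix();t2=np.array([.55522992,.12939519,.20789897])
c2=dict(cw);c2["R"]=A@R2.T;c2["t"]=b-A@R2.T@t2
def ray(c,uv):
    K=np.array(c["intrinsics"]);x=np.array([(uv[0]-K[0,2])/K[0,0],(uv[1]-K[1,2])/K[1,1]]);r0=np.hypot(*x);r=r0
    for _ in range(20): r=r0/(1+c["k1"]*r*r)
    d=np.r_[x*(r/r0),1]; R=np.array(c["R"]); d=R.T@d
    return -R.T@np.array(c["t"]),d/np.linalg.norm(d)
# check known: battery top centre & tray bar
print("check battery top", proj(c2,CH+Rc@[-.001,0,.052]),"expect ~ (326,212)")
n=Rc@np.array([0,1.,0])
for nm,uv in(("plate top l",(277,125)),("plate top r",(373,125)),("bot l",(277,155)),("bot r",(373,155)),("bar l",(285,316)),("bar r",(366,316)),("divider top",(325,283)),("pl mid",(325,140))):
    o,d=ray(c2,uv)
    # assume its lateral symmetric width unknown; print ray in chest at a few depths
    out=[]
    for z in(.05,.06,.1,.15,.2):
        s=(z-o[2])/d[2];X=Rc.T@(o+s*d-CH);out.append((round(X[0]*1000),round(X[1]*1000),round(z*1000)))
    print(nm,out)
o1,d1=ray(c2,(325,140));o2,d2=ray(cs,(240+265/3.3,120+165/3.3))
M=np.stack([d1,-d2],1);s=np.linalg.lstsq(M,o2-o1,rcond=None)[0];a,bb=o1+s[0]*d1,o2+s[1]*d2
for X in((a+bb)/2,):
    x=Rc.T@(X-CH);print("tri",np.round(x*1000),"gap",np.linalg.norm(a-bb)*1000)
    l=Rn.from_euler("y",-1.15).apply(x-HINGE);print("lid frame",np.round(l*1000),"chest shut",np.round((l+HINGE)*1000),"at .085",np.round((HINGE+Rn.from_euler('y',.085).apply(l))*1000))
E
```

```text
check battery top [[325.30915162 212.3489219 ]] expect ~ (326,212)
plate top l [(81, 45, 50), (78, 44, 60), (66, 39, 100), (50, 33, 150), (35, 27, 200)]
plate top r [(81, -45, 50), (78, -43, 60), (66, -39, 100), (50, -33, 150), (35, -27, 200)]
bot l [(53, 45, 50), (50, 44, 60), (41, 39, 100), (29, 33, 150), (18, 27, 200)]
bot r [(53, -44, 50), (50, -43, 60), (41, -38, 100), (29, -32, 150), (18, -26, 200)]
bar l [(-96, 37, 50), (-95, 36, 60), (-88, 32, 100), (-79, 27, 150), (-71, 22, 200)]
bar r [(-96, -37, 50), (-95, -36, 60), (-88, -32, 100), (-79, -27, 150), (-71, -22, 200)]
divider top [(-66, 0, 50), (-65, 0, 60), (-62, 0, 100), (-57, 0, 150), (-53, 0, 200)]
pl mid [(67, 0, 50), (64, 0, 60), (53, 0, 100), (40, 0, 150), (26, 0, 200)]
tri [ 16.  -1. 249.] gap 6.620906782745257
lid frame [-215.   -1.  -18.] chest shut [-95.  -1.  42.] at .085 [-96.  -1.  61.]
```

Triangulating the white latch plate on the lid puts it at chest (-95, z 42) when shut. At lid 0.085 it is at (-96, z 61), so it sits right on top of the latch bar (x -96). The latch hook is stuck on the bar; the battery isn't in the way. The remedy is to pinch the paddle, pull it out so the hook retracts, carry the lid down to 0 that way, then let the paddle go home.

```bash
python3 - <<'E'
from lidfit import *
poses=[gp(t,f,-.05) for t,f in((.085,0),(.09,.4),(0,.4),(-.01,0))]
print([inverse_kinematics(*x) is not None for x in poses])
p,q=gp(.085,0,-.05)
servo_line(p-.07*zax(q),q,rate=.25,contact_N=15); move_gripper(.070)
print(servo_line(p,q,rate=.10,contact_N=12),np.round((current_position()-p)*1000,1))
move_gripper(.03);g=current_finger_gap();print(g,current_clock(),current_force())
if .043<g<.047:
    for t,f in((.09,.2),(.09,.40)):
        p,q=gp(t,f,-.05);s=servo_line(p,q,rate=.07,contact_N=30);print(t,f,s,np.round(current_force(),1),round(current_clock(),2))
    print("lid",lidang(),lidang("scene"))
E
```

```text
[True, True, True, True]
False [0.1 0.  0.3]
0.045111980526895905 51.0417 [-1.17066524 -0.36954889  2.86317597]
0.09 0.2 False [ 4.3  2.1 -3. ] 51.33
0.09 0.4 False [ 5.   2.6 -3.9] 51.6
lid 0.1468 0.1479
```

Pulling raised the lid to 0.147 instead. I'll correct by moving down-slope, watching the lid angle.

```bash
python3 - <<'E'
from lidfit import *
for t,f in((.04,.52),(-.01,.58)):
    p,q=gp(t,f,-.05);s=servo_line(p,q,rate=.06,contact_N=35);print(t,f,s,np.round(current_force(),1),round(current_finger_gap(),4),"lid",lidang(),round(current_clock(),2))
c=capture("wrist");cv2.imwrite("pics/v_w.png",c["image"])
P,uv=deproj(c,np.ones((480,640),bool));L=((P-CH)@Rc-HINGE)*1000
img=np.full((480,640,3),np.nan);img[uv[:,1],uv[:,0]]=L
for v in range(240,345,12):print(v,np.round(np.nanmedian(img[v-1:v+2,323:328].reshape(-1,3),0),1))
E
```

```text
0.04 0.52 False [ 6.3  2.8 -4. ] 0.0448 lid 0.1213 52.15
-0.01 0.58 False [ 6.   2.8 -4.6] 0.0445 lid 0.0834 52.5
240 [-144.3   -0.2   79.2]
252 [-148.8   -0.2   77.7]
264 [-153.3   -0.2   76.8]
276 [-158.    -0.2   76.7]
288 [-1.625e+02 -1.000e-01  7.500e+01]
300 [-1.671e+02 -1.000e-01  7.430e+01]
312 [-1.717e+02 -1.000e-01  7.240e+01]
324 [-1.763e+02 -1.000e-01  7.180e+01]
336 [-1.841e+02 -1.000e-01  2.180e+01]
```

View pics/v_w.png

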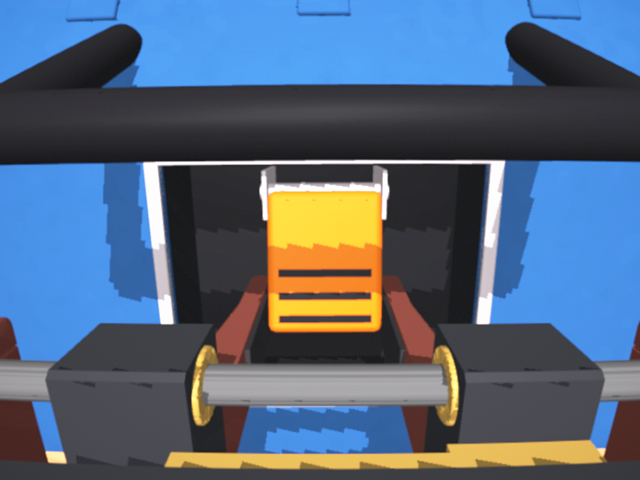

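Lid now 0.083 (below its stuck rest), paddle about 0.18. Continuing in the same direction.

```bash
python3 - <<'E'
from lidfit import *
def padang():
    c=capture("wrist");P,uv=deproj(c,np.ones((480,640),bool));L=((P-CH)@Rc-HINGE)*1000
    m=(np.abs(uv[:,0]-325)<20)&(uv[:,1]>215)&(uv[:,1]<325)&(L[:,2]>50)
    a=np.polyfit(L[m,0],L[m,2],1)[0];return round(a28-np.arctan(a),3)
for t,f in((-.05,.68),(-.09,.78),(-.13,.9)):
    p,q=gp(t,f,-.05+t*-1*0)
    q=gp(0,f,-.05)[1]; 
    try: s=servo_line(p,q,rate=.06,contact_N=35)
    except PlanningError as e: print(e);break
    a=lidang();F=current_force();print(t,f,s,np.round(F,1),round(current_finger_gap(),4),"lid",a,"tot",padang(),round(current_clock(),2))
    if a<.01 or np.linalg.norm(F)>30: break
E
```

```text
-0.05 0.68 False [ 3.3  0.6 -1.1] 0.0447 lid 0.0722 tot 0.268 52.95
-0.09 0.78 False [-0.5 -1.   4.7] 0.0449 lid 0.0714 tot 0.244 53.35
-0.13 0.9 False [-4.3 -1.4 12.2] 0.0449 lid 0.0718 tot 0.234 53.75
```

The lid looks heavily damped ("sinks slowly"), so my fairly quick moves probably dragged the pads along the paddle. I'll re-pinch deeper, pull the paddle out quickly so the lid can't follow, then bring the lid down slowly.

```bash
cat >> lidfit.py <<'E'
def padang():
    c=capture("wrist");P,uv=deproj(c,np.ones((480,640),bool));L=((P-CH)@Rc-HINGE)*1000
    m=(np.abs(uv[:,0]-325)<20)&(uv[:,1]>215)&(uv[:,1]<325)&(L[:,2]>45)
    a=np.polyfit(L[m,0],L[m,2],1)[0];return round(a28-np.arctan(a),3)
E
python3 - <<'E'
from lidfit import *
move_gripper(.062)
p,q=gp(.085,0,-.05,0.0);print(servo_line(p,q,rate=.08,contact_N=15),current_clock())
move_gripper(.03);print(current_finger_gap(),current_clock())
p,q=gp(.085,.42,-.05,0.0);servo_line(p,q,rate=.2);print(np.round(current_force(),1),current_clock())
print("tot",padang(),current_clock())
p,q=gp(.04,.44,-.05,0.0);servo_line(p,q,rate=.012);print(np.round(current_force(),1),current_clock(),"tot",padang(),"lid",lidang())
E
```

```text
False 54.5167
0.04462539501413575 54.9333
[-0.4 -0.5  2.1] 55.1833
tot 0.321 55.2333
[ 3.9  0.9 -2.5] 55.875 tot 0.285 lid 0.0991
```

```bash
python3 - <<'E'
from lidfit import *
q=current_orientation();p0,_=gp(.04,.44,-.05,0.0)
def go(n,u,rate):
    p=p0+Rc@(N*n*.001+U*u*.001);servo_line(p,q,rate=rate)
    F=Rc.T@np.array(current_force());print(n,u,"onlid N",round(-F@N,1),"U",round(-F@U,1),"tot",padang(),"lid",lidang(),round(current_finger_gap(),4),round(current_clock(),2))
go(6,-6,.05)
go(8,-11,.05)
E
```

```text
6 -6 onlid N 10.5 U -7.3 tot 0.394 lid 0.0859 0.0448 56.49
8 -11 onlid N 14.0 U -11.2 tot 0.436 lid 0.0645 0.0446 56.9
```

It holds: paddle about 0.38 and the lid is coming down (0.064). Continuing down-slope.

```bash
python3 - <<'E'
from lidfit import *
q=current_orientation();p0,_=gp(.04,.44,-.05,0.0)
def go(n,u,rate):
    p=p0+Rc@(N*n*.001+U*u*.001);servo_line(p,q,rate=rate)
    F=Rc.T@np.array(current_force());a=lidang();t=padang();print(n,u,"onlid N",round(-F@N,1),"U",round(-F@U,1),"tot",t,"lid",a,round(current_finger_gap(),4),round(current_clock(),2));return a
go(6,-15,.05)
go(4,-18,.05)
E
```

```text
Traceback (most recent call last):
  File "lidfit.py", line 4, in lidang
    c=capture(nm);P,_=deproj(c,silhouettes(nm,"lid")[0]["region"]);X=(P-CH)@Rc-HINGE
                               ~~~~~~~~~~~~~~~~~~~~~^^^
IndexError: list index out of range
```

```bash
python3 - <<'E'
from lidfit import *
q=current_orientation();p0,_=gp(.04,.44,-.05,0.0)
def st(n,u):
    F=Rc.T@np.array(current_force());t=padang()
    try:a=lidang("scene")
    except Exception: a=None
    print(n,u,"onlid N",round(-F@N,1),"U",round(-F@U,1),"tot",t,"lid",a,round(current_finger_gap(),4),round(current_clock(),2))
st(6,-15)
p=p0+Rc@(N*.004-U*.018);servo_line(p,q,rate=.05);st(4,-18)
E
```

```text
6 -15 onlid N 14.8 U -11.2 tot 0.436 lid 0.0389 0.0444 57.4
4 -18 onlid N 14.7 U -11.2 tot 0.433 lid 0.0165 0.0445 57.8
```

Lid 0.0165 with paddle about 0.42. Finishing the last bit, then letting the paddle swing home.

```bash
python3 - <<'E'
from lidfit import *
q=current_orientation();p0,_=gp(.04,.44,-.05,0.0)
def st(n,u):
    F=Rc.T@np.array(current_force());t=padang()
    try:a=lidang("scene")
    except Exception: a=None
    print(n,u,"onlid N",round(-F@N,1),"U",round(-F@U,1),"tot",t,"lid",a,round(current_finger_gap(),4),round(current_clock(),2))
def go(n,u,r):
    servo_line(p0+Rc@(N*n*.001+U*u*.001),q,rate=r)
go(2,-21,.06);st(2,-21)
go(0,-23,.06);st(0,-23)
E
```

```text
2 -21 onlid N 12.6 U -13.2 tot 0.407 lid 0.0097 0.0445 58.2
0 -23 onlid N 7.9 U -14.4 tot 0.367 lid 0.0089 0.0446 58.6
```

```bash
python3 - <<'E'
from lidfit import *
q=current_orientation();p0,_=gp(.04,.44,-.05,0.0)
def st(n,u):
    F=Rc.T@np.array(current_force());t=padang()
    try:a=lidang("scene")
    except Exception: a=None
    print(n,u,"onlid N",round(-F@N,1),"U",round(-F@U,1),"tot",t,"lid",a,round(current_finger_gap(),4),round(current_clock(),2))
def go(n,u,r): servo_line(p0+Rc@(N*n*.001+U*u*.001),q,rate=r)
go(-8,-23,.08);go(-13,-22,.08);st(-13,-22)
move_gripper(.062);st(0,0)
E
```

```text
-13 -22 onlid N 0.6 U -8.4 tot 0.101 lid 0.007 0.0447 59.25
0 0 onlid N 0.8 U -0.6 tot 0.005 lid 0.0061 0.0618 59.9
```

Lid 0.006 and paddle about 0 after release, so it has latched and stays shut. Retreating, checking and handing in.

```bash
python3 - <<'E'
from lidfit import *
q=current_orientation();p=np.array(current_position())
print(servo_line(p-.10*zax(q),q,rate=.16,contact_N=25),current_clock())
print("lid",lidang(),lidang("scene"),np.round(current_force(),1),current_clock())
c=capture("wrist");cv2.imwrite("pics/z_w.png",c["image"])
c=capture("side");cv2.imwrite("pics/z_s.png",c["image"]);print(current_clock())
E
```

```text
False 60.675
lid 0.0032 0.0051 [-0.4 -0.6 -0.8] 60.875
60.975
```

View pics/z_w.png

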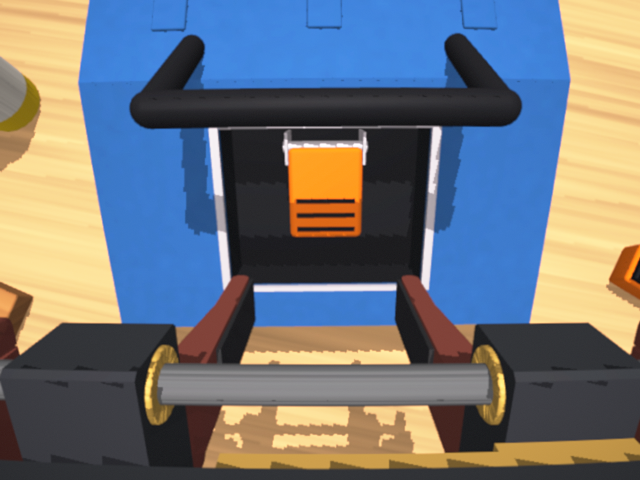

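View pics/z_s.png

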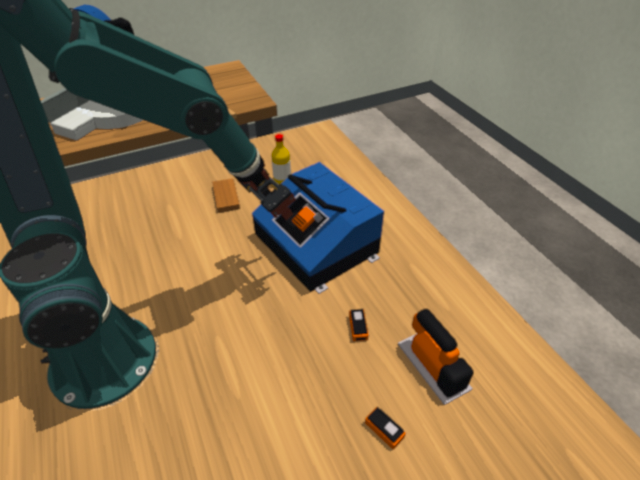

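The lid is shut and the paddle is home at (325,190). The gripper is clear, and the bottle, offcut and jigsaw are where they started. Handing in.

```bash
python3 -c "
from bench import *
close_job();print('ok')"
```

```text
the job is handed in; nothing more can be done
ok
```

The job is handed in at about 61 s, with the battery in the rear bay and the lid shut and latched as far as my checks show; no verdict was reported. I pulled the paddle, raised the lid to its stop (measured 1.16 rad), set the largest pack down flat in the bay, and shut the lid.

**Last checks**
- **Lid and paddle:** lid at 0.003–0.005 rad and staying shut with the gripper away, and paddle home (about 0 rad).
- **Battery:** when let go it was flat, about 25 mm in front of the bay centre, with its top at the expected 52 mm. I could not see it again once the lid was shut.
- **Contact and bystanders:** the robot touches nothing (force about 1 N, sensor noise), and the bottle, offcut and jigsaw look unmoved in the last side view.

**What disagreed with the description**
- **Fingertips:** they measured about 38 mm short of the reported TCP. My first pinch closed above the paddle, and I applied the correction from then on.
- **Pressing the lid edge did not latch it:** the lid stuck near 0.085 rad and gave elastically, even at up to about 63 N through the fingertips against the stated 5 N. My best explanation is that the latch plate was caught on the bar. Instead I shut it by pinching the paddle, pulling it out and drawing the lid down with it, then letting the paddle swing home.

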